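# Tare the studio scale for the weighing tray

## Task

Get the bench scale ready for weighing glass: first take the mosaic strip off the platform and lay it flat, tiles up, in the middle of the cork mat, then stand the empty weighing tray in the middle of the platform. With only the tray on it, turn the tare knob until the broad zero mark on the dial lies at the tip of the needle, let go, and finally close the clear hood fully down over the dial. Leave the other things on the bench where they are.

Things in the scene. Friction and masses are not known exactly. Their poses are not given: they have to be found in the camera images.
- scale: Grey bench scale, fixed to the table, 220 (x) x 400 (y) mm. Origin on the table under its middle; its front faces its -x. On its +y half the weighing platform, on its -y half (housing top 50 mm above the table) the tare dial with a clear hood that stands open behind it.
- platform_top (a point): Centre of the top face of the scale's steel weighing platform, 190 (x) x 170 (y) x 8 mm, flat, no rim; top 70 mm above the table when empty. It is sprung: it sinks 12 mm per kg, straight down, and drives the needle. Axes as the scale.
- needle (a joint): Angle of the scale's needle (rad), clockwise from above as the load grows, about 2.3 rad per kg; 0 with the platform empty. At 0 it points from the dial's centre along the scale's -x turned 0.55 rad counter-clockwise (from above).
- needle_tip (a point): Tip of the narrow dark needle, 5 mm wide, 52 mm from the dial's centre, just above the dial face.
- tare_knob (a joint): Angle of the tare knob with its white dial face (rad), grows clockwise from above, range -1.2 to 3.2; needle and zero mark coincide when this equals the needle joint's value. Stays where it is left.
- zero_mark (a point): The zero mark on the dial face: the one broad black bar, 8 mm wide, 18 mm long (the other marks are thin lines). This point is 52 mm from the dial's centre. It turns with the knob and lies in line with the knob's bar.
- knob_grip (a point): On the dial's vertical axis, at the height to grip the knob: 86 mm above the table. The grip is an upright black bar 52 long x 14 wide, its top 100 mm and its foot 64 mm above the table, along the line from the axis to the zero mark, in the middle of the white dial face (124 mm diameter, face 54 mm above the table).
- hood (a joint): Hinge of the clear hood over the dial (rad): 0 fully shut over the dial, starts standing open at about 1.6 to 1.75. Stiff: it stays where it is left and must be pushed (about 2 N at the tab) all the way down.
- hood_hinge (a point): Middle of the hood's hinge line, behind the dial: 100 mm to the scale's +x of the dial's axis, 50 mm above the table; the hinge line runs along the scale's y. The hood is a box open below, 175 long (from the hinge to its front), 156 wide, 62 high, walls 4 mm.
- hood_tab (a point): Middle of the black tab, 28 long x 50 wide x 9 thick, at the middle of the hood's front wall, 189 mm from the hinge along the hood and 30 mm above the hood's lower rim. With the hood open it sticks upward at the top; shut, it is level, facing the robot, 80 mm above the table.
- strip: Mosaic border strip, 150 (x) x 48 (y) x 24 mm, grey concrete with blue and white glass tiles on its top, about 0.4 kg, lying on the scale's platform at the start. Origin in the middle of its underside.
- tray: Aluminium weighing tray, empty, 150 (x) x 100 (y) x 40 mm, of unknown mass 0.3 to 0.6 kg, with a fixed wooden carrying bar over it. Origin in the middle of its underside.
- tray_grip (a point): Middle of the tray's carrying bar: the bar runs along the tray's x, 150 long, 14 wide, 12 thick, its middle 100 mm above the tray's underside; about 54 mm clear below it to the tray's walls.
- cork_mat: Cork mat fixed to the table, 200 (x) x 120 (y) x 6 mm. Origin in the middle of its underside, on the table.
- jar: Bystander, loose, to be left alone: amber glass jar with steel cap, 68 dia x 96 (mm). Origin under its middle.
- glue_bottle: Bystander, loose, to be left alone: white plastic glue bottle, 54 dia x 160 (mm). Origin under its middle.
- brush_pot: Bystander, loose, to be left alone: white ceramic pot with brushes, 80 dia, 200 high with the brushes (mm). Origin under its middle.
- nippers: Bystander, loose, to be left alone: yellow-handled tile nippers lying flat, 160 long, 22 high (mm). Origin under its middle.
- tile_stack: Bystander, loose, to be left alone: stack of square tiles, 100 x 100 x 28 (mm). Origin under its middle.
- glass_block: Bystander, loose, to be left alone: green glass block, 70 x 70 x 50 (mm). Origin under its middle.
Mind the look-alikes: they are no part of the job. Leave any green look-alike of the tray alone.

How it is judged:
By the outcome, as a careful person would: the job done as asked, in the order asked, and still so for the second after the job is handed in, with the robot touching nothing.
It also fails if it takes over 72 s, if anything falls off the work surface, if the arm or the gripper's body presses on something with over 40 N, if the wrist force passes 120 N, or if a joint passes its speed limit or range.

## Robot

A 7-joint arm with a two-finger parallel gripper is mounted at the origin on the work surface. World frame = base frame: x ahead of the robot, y to its left, z up, the work surface at z = 0. Lengths are in m, angles in rad, forces in N, time in s.
With the tool pointing down it reaches from about 0.4 to 0.85 m from the base axis. Payload 4.5 kg.
Tool frame: the origin (TCP) lies at the very end of the fingers, on their centre line; the grasp point (between the pads) lies 19 mm behind it; z points along the fingers, y is the line along which they close (so a half turn about z gives the same grasp; the last joint's range is limited). The gripper opens to 88 mm and grips with 3 to 60 N. Pads are 18 mm wide; open, the fingers measure 123 mm over their backs; the gripper's body (75 mm by 187 mm) begins 45 mm behind the grasp point.
Start: joints at [1.173, 0.689, -0.195, 1.565, 0.157, 0.902, -0.215], TCP at [0.262, -0.568, 0.206] pointing down, gripper open.
Joint ranges: [-3.01, 3.01], [-0.46, 2.08], [-1.47, 1.51], [0.13, 2.56], [-1, 4.14], [0.04, 2.09], [-2.66, 2.66]. Speed limits (rad/s): [2.57, 2.57, 3.14, 3.14, 3.14, 3.14, 3.14].

## Interface

Orientations are given as a unit quaternion [x, y, z, w].
In Python, from plant import r gives the robot as it stands. The module is installed in compiled form; this text tells all that it offers.
- The arm moves only by the shell command python3 -m pendant 'ROWS' [FORCE]. ROWS is JSON, one flat list of numbers, 7 for each row, row after row: the opening, from 0 (shut) to 1 (fully open), then the shift along the tool's x, y, z scaled (see below), then the turn, a rotation vector about the tool's x, y, z scaled (see below). A call has 1 to 12 rows; each row is the pose to reach, as a shift and turn from the pose commanded when the call began, along the tool's axes at that moment; what a row does not reach only later rows make up. The controller multiplies each number of a shift by 0.15 m and each number of a turn by pi/2 rad. A row lasts 1/10 s, in which the tool goes at most 50 mm and 8.59 degrees, less where a joint would pass 70% of its speed; a pose out of reach is approached as far as the arm can. A call with a number of a shift or a turn outside -1 to 1 is refused whole. A call with a gripper value outside its range is refused whole. The fingers move at their own pace and stop on an object; FORCE is the grip in N (left out, the last holds). Time passes only in rows, so rows that repeat a pose let the fingers close. It gives the time, the measured TCP pose, the force, the opening and the grip force at its end, in the units of the state.
- r.get_state(): the state, without advancing time (a new reading comes with each control period).
- r.snapshot(name): name is "side" or "top" or "wrist"; returns a dict with "img" (480x640x3 uint8, red, green, blue), "mtx" (3x3 intrinsics, pixels), "cam_to_world" (4x4, takes a point from camera to world coordinates). Camera axes: x right, y up, looking along -z (the intrinsics and any distortion apply to the point x, -y, -z); pixel columns grow to the right and rows downward; lengths in m; the calibration is good to about 2 mm. A picture is of the moment at which its call begins. There is no depth.
- r.finish_job(): hands the job in; it is judged then, once.
The state is a dict: "clock": time; "q": joint angles; "qd": joint speeds; "joint_torque": joint torques, N m; "tool_pos": TCP position; "eef_rot": TCP orientation; "contact_force": force on the tool from outside, world axes, zero at the start; "moment": the same for the moment, N m; "opening": opening from 0.0 (shut) to 1.0 (fully open); "finger_force": force on a finger pad.
Only numpy, scipy, OpenCV 4.12 (cv2) and the standard library are available. Lean on these libraries where they do the work, as an engineer would, in place of code of your own. Each camera call takes 0.05 s, during which the arm holds its last target. There are 200 camera calls.

## Working session

There is one attempt and no reset: what is moved stays moved. The work goes in short steps, Python scripts to look and compute and a shell command to move; the robot and the scene stay as the last step left them, time stands still between calls to the robot, and variables do not carry over. Pictures are saved under pics/ and viewed, at most 10 in all, crops included, and the job is handed in when it is done.

```bash
mkdir -p pics; cat > h.py <<'E'
import numpy as np, cv2
from scipy.spatial.transform import Rotation as R
from plant import r
def snap(n,f=None):
    s=r.snapshot(n)
    if f: cv2.imwrite('pics/'+f+'.png',s['img'][:,:,::-1])
    return s
def ray(s,px):
    K=np.array(s['mtx']);T=np.array(s['cam_to_world'])
    p=np.linalg.inv(K)@[px[0],px[1],1.]
    return T[:3,3],T[:3,:3]@np.array([p[0],-p[1],-p[2]])
def onz(s,px,z):
    o,d=ray(s,px);return o+d*(z-o[2])/d[2]
def proj(s,P):
    K=np.array(s['mtx']);T=np.array(s['cam_to_world'])
    c=T[:3,:3].T@(np.array(P)-T[:3,3]);u=K@[c[0],-c[1],-c[2]];return u[:2]/u[2]
def tri(s1,p1,s2,p2):
    o1,d1=ray(s1,p1);o2,d2=ray(s2,p2)
    A=np.stack([d1,-d2],1);t=np.linalg.lstsq(A,o2-o1,rcond=None)[0]
    return (o1+d1*t[0]+o2+d2*t[1])/2, np.linalg.norm(o1+d1*t[0]-o2-d2*t[1])
def go(pos,yaw=None):
    """units from current pose to TCP pos, tool down with tool-y at yaw (world)"""
    st=r.get_state();q=R.from_quat(st['eef_rot']);M=q.as_matrix()
    sh=M.T@(np.array(pos)-st['tool_pos'])/.15
    out=[sh.round(3)]
    if yaw is not None:
        for k in (0,np.pi):
            y=np.array([np.cos(yaw+k),np.sin(yaw+k),0]);z=np.array([0,0,-1.]);x=np.cross(y,z)
            D=np.stack([x,y,z],1)
            out.append((R.from_matrix(M.T@D).as_rotvec()/(np.pi/2)).round(3))
    return out
def stt():
    s=r.get_state();M=R.from_quat(s['eef_rot']).as_matrix()
    print(round(s['clock'],2),np.round(s['tool_pos'],4),'x',M[:,0].round(3),'y',M[:,1].round(3),'z',M[:,2].round(3),'F',np.round(s['contact_force'],1),'op',s['opening'],s['finger_force'],np.round(s['q'],2))
E
python3 - <<'E'
from h import *
for n in('top','side','wrist'):
    s=snap(n,n+'0');print(n,np.round(s['mtx'],1).tolist(),np.round(s['cam_to_world'],3).tolist(),[k for k in s])
stt()
E
```

```text
top [[526.5, 0.0, 317.2], [0.0, 526.5, 225.7], [0.0, 0.0, 1.0]] [[0.009, 0.988, -0.157, 0.288], [-1.0, 0.007, -0.01, -0.042], [-0.009, 0.157, 0.988, 1.585], [0.0, 0.0, 0.0, 1.0]] ['img', 'mtx', 'cam_to_world']
side [[613.1, 0.0, 303.1], [0.0, 613.1, 235.3], [0.0, 0.0, 1.0]] [[0.869, 0.289, -0.401, -0.177], [-0.494, 0.469, -0.733, -1.277], [-0.024, 0.835, 0.55, 1.03], [0.0, 0.0, 0.0, 1.0]] ['img', 'mtx', 'cam_to_world']
wrist [[338.0, 0.0, 318.8], [0.0, 338.0, 240.6], [0.0, 0.0, 1.0]] [[0.419, 0.871, 0.255, 0.326], [-0.908, 0.403, 0.116, -0.536], [-0.002, -0.28, 0.96, 0.384], [0.0, 0.0, 0.0, 1.0]] ['img', 'mtx', 'cam_to_world']
0.15 [ 0.2613 -0.5672  0.2052] x [ 0.908  0.419 -0.   ] y [ 0.419 -0.908 -0.001] z [-0.001  0.001 -1.   ] F [-0.1 -0.2 -0.4] op 0.9983742603779473 0.0 [ 1.17  0.69 -0.19  1.57  0.16  0.9  -0.22]
```

View pics/top0.png

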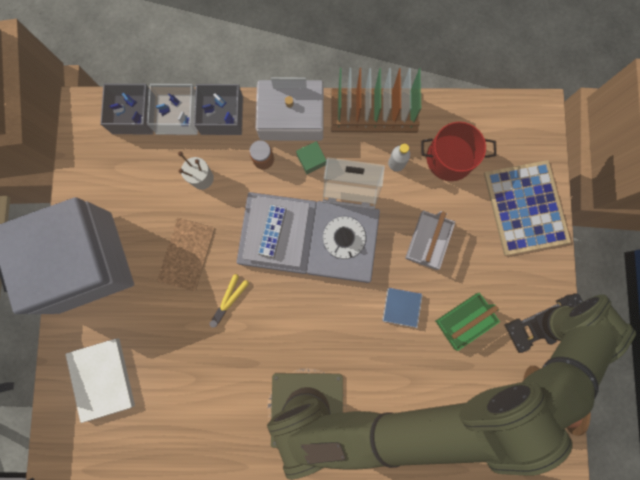

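View pics/side0.png

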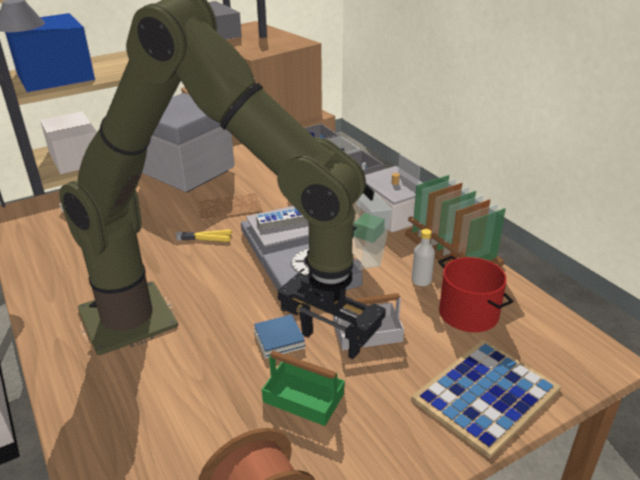

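Top view: the scale is at (310,238) with the strip at (272,231) and the dial at (345,238). The cork mat is at (187,254). There are two tray candidates: the grey aluminium one at (431,241) with a wooden bar, and the green one at (467,321). The grey one fits, since the task describes aluminium with a wooden bar and says to leave the green look-alike alone. I'll confirm it in a crop and measure from that.

```bash
python3 - <<'E'
from h import *
s=snap('top');im=s['img'][:,:,::-1].copy()
c=cv2.resize(im[145:345,150:510],None,fx=2.2,fy=2.2,interpolation=cv2.INTER_CUBIC);cv2.imwrite('pics/crop1.png',c)
hsv=cv2.cvtColor(im,cv2.COLOR_BGR2HSV)
def rect(m,z,name,off=(0,0)):
    cs=cv2.findContours(m,cv2.RETR_EXTERNAL,cv2.CHAIN_APPROX_NONE)[0]
    if not cs: print(name,'none');return
    c=max(cs,key=cv2.contourArea)[:,0]+off
    W=np.array([onz(s,p,z)[:2] for p in c]).astype(np.float32)
    print(name,[np.round(v,3) for v in cv2.minAreaRect(W)],'px',c.mean(0).round(1))
def sub(x0,y0,x1,y1,lo,hi,z,name,k=3):
    m=cv2.inRange(hsv[y0:y1,x0:x1],lo,hi);m=cv2.morphologyEx(m,cv2.MORPH_CLOSE,np.ones((k,k)));rect(m,z,name,(x0,y0));return m
sub(150,205,225,300,(5,100,60),(14,255,165),.006,'cork',7)
sub(250,195,295,268,(90,90,60),(130,255,255),.089,'strip tiles',7)
sub(420,205,460,275,(4,90,60),(14,255,170),.1,'bar')
sub(315,210,375,265,(0,0,185),(180,50,255),.054,'dial',9)
sub(330,222,360,250,(0,0,0),(180,255,60),.1,'knob')
for n,p in dict(cork=(190,240),bar=(436,240),table=(200,360),strip=(272,231)).items(): print(n,hsv[p[1],p[0]])
E
```

```text
cork [array([0.447, 0.369]), array([0.264, 0.232]), np.float64(0.483)] px [183.9 254. ]
strip tiles [array([0.494, 0.109]), array([0.036, 0.096]), np.float64(77.43)] px [267.6 236. ]
bar [array([ 0.463, -0.374]), array([0.109, 0.152]), np.float64(88.078)] px [446.4 256.8]
dial [array([ 0.501, -0.101]), array([0.107, 0.115]), np.float64(58.151)] px [342.1 236.3]
knob [array([ 0.497, -0.117]), array([0.028, 0.01 ]), np.float64(18.229)] px [348.7 235.2]
cork [ 14 106 147]
bar [ 12  67 138]
table [ 15 101 167]
strip [107  61 172]
```

View pics/crop1.png

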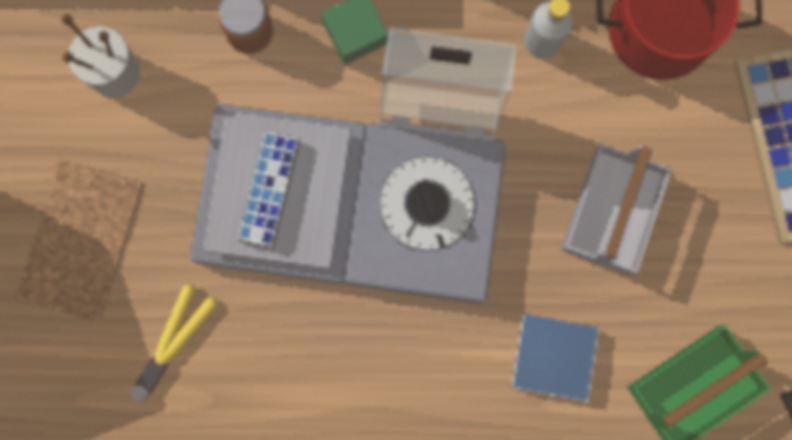

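The crop confirms it. The grey tray with the wooden bar is at crop (617,210), the green look-alike at (700,375) stays put, and a hood stands open above the dial at (448,75). Next I'll turn the corners into poses.

```bash
python3 - <<'E'
from h import *
s=snap('top');f=lambda p,z:onz(s,(p[0]/2.2+150-.27,p[1]/2.2+145-.27),z)[:2]
def quad(n,P,z):
    W=np.array([f(p,z) for p in P]);c=W.mean(0)
    e=W-np.roll(W,-1,0);L=np.linalg.norm(e,axis=1)
    d=(W[0]+W[1]-W[2]-W[3])/2
    print(n,c.round(4),'lens',L.round(3),'axis(up) deg',np.degrees(np.arctan2(d[1],d[0])).round(1))
quad('strip',[(267,133),(298,138),(271,246),(241,239)],.089)
quad('cork',[(62,160),(143,182),(97,320),(18,295)],.006)
quad('trayrim',[(601,147),(670,172),(637,273),(565,248)],.040)
quad('scale',[(218,105),(504,140),(484,300),(192,262)],.05)
quad('plat',[(228,110),(350,126),(333,270),(204,256)],.065)
a,b=f((645,150),.106),f((612,256),.106);print('bar',(a+b)/2,np.linalg.norm(a-b),np.degrees(np.arctan2(*(a-b)[::-1])))
print('dial',f((428,204),.054),'knob',f((428,203),.1))
print('jar',f((242,15),.096),'pot',f((98,55),.09),'glass',f((353,28),.05),'hoodtab',f((450,55),.23))
print('nippers',f((140,392),.02),f((212,300),.02))
E
```

```text
strip [0.5106 0.1029] lens [0.041 0.146 0.04  0.144] axis(up) deg -12.6
cork [0.4518 0.3692] lens [0.118 0.198 0.114 0.194] axis(up) deg -15.7
trayrim [ 0.4928 -0.3618] lens [0.098 0.145 0.1   0.147] axis(up) deg -19.9
scale [ 5.007e-01 -5.000e-04] lens [0.39  0.217 0.39  0.215] axis(up) deg -7.6
plat [0.5127 0.0926] lens [0.165 0.194 0.171 0.198] axis(up) deg -6.8
bar [ 0.49323343 -0.36159074] 0.1453698599264641 -18.449379680233132
dial [ 0.49664835 -0.1058783 ] knob [ 0.49167574 -0.10396869]
jar [0.74329151 0.14381532] pot [0.68882347 0.33521971] glass [ 0.73979611 -0.00318399] hoodtab [ 0.65385836 -0.12495732]
nippers [0.24588126 0.27589283] [0.3686384  0.18353841]
```

```bash
python3 -m pendant '[1,1,-1,-0.6,0,0,0, 1,1,-1,-0.6,0,0,0, 1,1,-1,-0.6,0,0,0, 1,1,-1,-0.6,0,0,0, 1,1,-1,-0.6,0,0,0, 1,1,-1,-0.6,0,0,0]' && python3 -m pendant '[1,1,-1,0,0,0,0, 1,1,-1,0,0,0,0, 1,1,-1,0,0,0,0, 1,1,-1,0,0,0,0, 1,1,-1,0,0,0,0]'
python3 -c "
from h import *
stt();print(go([.5106,.1029,.28],np.radians(77.4)))"
```

```text
clock: 0.85
tool_pos: [0.3382, -0.3649, 0.2978]
eef_rot: [0.976, 0.218, 0.002, 0.001]
contact_force: [1.2, -0.4, 0.1]
opening: 1.0
finger_force: 0.0
clock: 1.35
tool_pos: [0.4103, -0.1649, 0.2958]
eef_rot: [0.976, 0.218, 0.001, -0.001]
contact_force: [0.1, -0.4, -0.6]
opening: 0.998
finger_force: 0.0
1.35 [ 0.4103 -0.1649  0.2958] x [0.905 0.426 0.002] y [ 0.426 -0.905 -0.001] z [ 0.001  0.002 -1.   ] F [ 0.1 -0.4 -0.6] op 0.9978201092911908 0.0 [ 0.48  0.33 -0.28  1.95  0.11  0.87 -0.99]
[array([ 1.365, -1.331,  0.11 ]), array([ 1.00e-03, -2.00e-03, -1.58e+00]), array([-0.001, -0.001,  0.42 ])]
```

```bash
python3 -m pendant '[1,0.9,-0.9,0,0,0,0.42, 1,0.9,-0.9,0,0,0,0.42, 1,0.9,-0.9,0,0,0,0.42, 1,0.9,-0.9,0,0,0,0.42, 1,0.9,-0.9,0,0,0,0.42, 1,0.9,-0.9,0,0,0,0.42]' >/dev/null
python3 -c "
from h import *
stt();print(go([.5106,.1029,.28],np.radians(77.4)));snap('wrist','w1')"
```

```text
1.95 [0.4754 0.0105 0.2953] x [ 0.975 -0.223 -0.   ] y [-0.223 -0.975  0.   ] z [-0. -0. -1.] F [ 0.4 -0.   0.3] op 0.9983945287949525 0.0 [-0.02  0.38 -0.14  1.87  0.07  0.9  -1.99]
[array([ 0.091, -0.653,  0.102]), array([ 0.   , -0.   ,  1.997]), array([ 0.   ,  0.   , -0.003])]
```

View pics/w1.png

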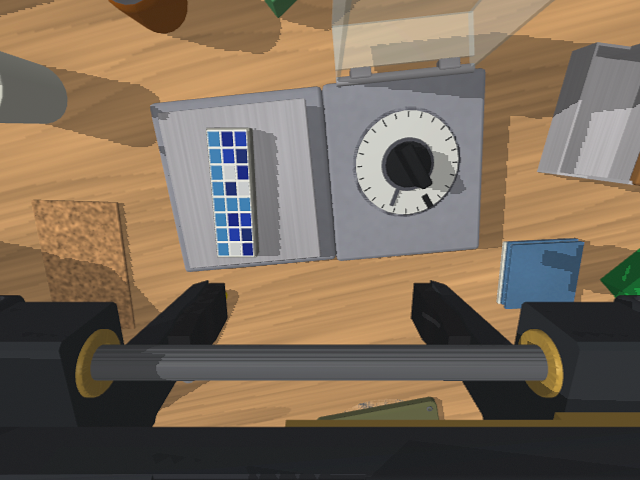

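Wrist view: strip top corners are at (206,129), (249,128), (257,256) and (217,258). The dial centre is about (407,162), with the broad zero mark at (428,201), in line with the knob's pointer, and the needle at (394,197).

```bash
cat > m.py <<'E'
from h import *
def quad(s,n,P,z):
    W=np.array([onz(s,p,z)[:2] for p in P]);c=W.mean(0)
    L=np.linalg.norm(W-np.roll(W,-1,0),axis=1);d=(W[0]+W[1]-W[2]-W[3])/2
    print(n,c.round(4),'lens',L.round(3),'deg',np.degrees(np.arctan2(d[1],d[0])).round(1))
def dial(s,c0,rad=75):
    im=s['img'].astype(int);x0,y0=int(c0[0]-rad),int(c0[1]-rad)
    sub=im[y0:y0+2*rad,x0:x0+2*rad]
    m=((sub.min(2)>165)&(sub.max(2)-sub.min(2)<40)).astype(np.uint8)
    m=cv2.morphologyEx(m,cv2.MORPH_CLOSE,np.ones((5,5)))
    c=max(cv2.findContours(m,cv2.RETR_EXTERNAL,cv2.CHAIN_APPROX_NONE)[0],key=cv2.contourArea)
    h=cv2.convexHull(c)[:,0]+[x0,y0]
    W=np.array([onz(s,p,.054)[:2] for p in h]).astype(np.float32)
    (e,ax,an)=cv2.fitEllipse(W);return np.array(e),ax
E
python3 - <<'E'
from m import *
s=snap('wrist')
quad(s,'strip',[(206,129),(250,128),(258,256),(217,258)],.089)
quad(s,'scaletop right half',[(325,84),(484,70),(479,249),(336,260)],.05)
e,ax=dial(s,(407,162));print('dial',e,ax)
m=np.array(onz(s,(428,201),.054)[:2]);n=np.array(onz(s,(394,197),.058)[:2])
for k,p in(('zero',m),('needle',n)): d=p-e;print(k,np.linalg.norm(d),np.degrees(np.arctan2(d[1],d[0])))
h=onz(s,(361,78),.05),onz(s,(450,70),.05);d=h[0]-h[1];print('hinge',(h[0]+h[1])/2,np.degrees(np.arctan2(d[1],d[0])))
print(go([.5106,.1029,.28],np.radians(77.4)))
E
```

```text
strip [0.508  0.1026] lens [0.048 0.146 0.05  0.148] deg -12.7
scaletop right half [ 0.4853 -0.1031] lens [0.182 0.215 0.189 0.215] deg -7.7
dial [ 0.49655974 -0.10204937] (0.12243117392063141, 0.1229236051440239)
zero 0.0565375446306506 -157.14997563699131
needle 0.04166457594440287 152.058382082423
hinge [ 0.59485942 -0.11950393  0.05      ] 81.85340330538891
[array([ 0.092, -0.675,  0.101]), array([ 1.000e-03, -2.000e-03,  1.995e+00]), array([ 0.001,  0.   , -0.005])]
```

```bash
python3 -m pendant '[1,0.08,-0.675,0,0,0,0, 1,0.08,-0.675,0.2,0,0,0, 1,0.08,-0.675,0.5,0,0,0, 1,0.08,-0.675,0.8,0,0,0, 1,0.08,-0.675,0.9,0,0,0, 1,0.08,-0.675,0.9,0,0,0]' >/dev/null
python3 -c "
from m import *
stt();print(go([.508,.1026,.069],np.radians(77.3)));s=snap('wrist','w2')"
```

```text
2.65 [0.5074 0.102  0.1584] x [ 0.974 -0.227 -0.005] y [-0.227 -0.974  0.004] z [-0.006 -0.003 -1.   ] F [-0.1 -0.1 -0.8] op 1.0002597409916512 0.0 [-0.21  0.62 -0.12  1.93  0.13  0.6  -2.22]
[array([ 0.006, -0.007,  0.596]), array([ 0.005, -0.004,  1.995]), array([ 0.003,  0.003, -0.005])]
```

View pics/w2.png

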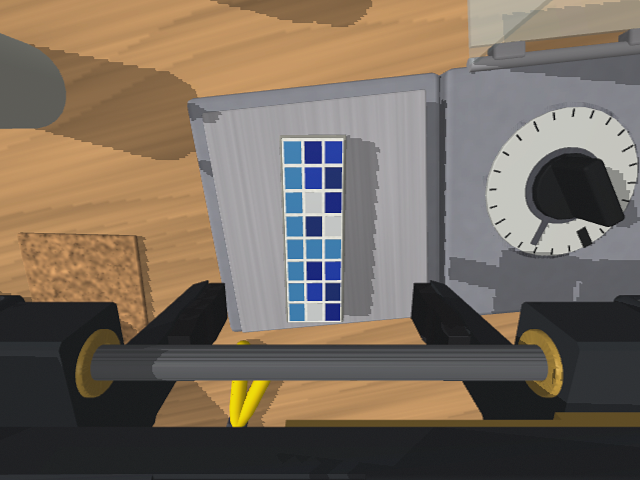

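The strip is centred between the fingers (columns 282–345, fingers centred near 319). Descending to grip and lift.

```bash
python3 -m pendant '[1,0,0,0.2,0,0,0, 1,0,0,0.4,0,0,0, 1,0,0,0.55,0,0,0, 1,0,0,0.59,0,0,0, 1,0,0,0.59,0,0,0, 0,0,0,0.59,0,0,0, 0,0,0,0.59,0,0,0, 0,0,0,0.59,0,0,0, 0,0,0,0.59,0,0,0, 0,0,0,0.59,0,0,0]' 45
python3 -m pendant '[0,0,0,-0.1,0,0,0, 0,0,0,-0.3,0,0,0, 0,0,0,-0.5,0,0,0, 0,0,0,-0.7,0,0,0, 0,0,0,-0.7,0,0,0]'
python3 - <<'E'
from m import *
stt();print(go([.452,.369,.2],np.radians(74.3)))
s=snap('wrist')
quad(s,'cork?',[(20,233),(145,236),(150,310),(30,310)],.006)
E
```

```text
clock: 3.7
tool_pos: [0.5094, 0.1055, 0.0726]
eef_rot: [0.994, -0.114, 0.0, -0.0]
contact_force: [0.2, 0.3, -0.1]
opening: 0.57
finger_force: 0.0
clock: 4.2
tool_pos: [0.5118, 0.1061, 0.1808]
eef_rot: [0.993, -0.114, 0.004, -0.001]
contact_force: [0.6, 0.0, 0.4]
opening: 0.117
finger_force: 0.0
4.2 [0.5118 0.1061 0.1808] x [ 0.974 -0.226  0.007] y [-0.226 -0.974 -0.004] z [ 0.007  0.002 -1.   ] F [0.6 0.  0.4] op 0.1170162258054918 0.0 [-0.21  0.59 -0.13  1.91  0.12  0.64 -2.22]
[array([-0.784, -1.618, -0.127]), array([ 0.007, -0.004, -1.971]), array([-0.002, -0.004,  0.029])]
cork? [0.5032 0.3784] lens [0.136 0.089 0.14  0.093] deg -18.5
```

The fingers close slowly (about 76 mm/s), so I lifted before contact. Reopening and re-measuring the strip.

```bash
python3 -m pendant '[1,0,0,0,0,0,0, 1,0,0,0,0,0,0, 1,0,0,0,0,0,0, 1,0,0,0,0,0,0, 1,0,0,0,0,0,0, 1,0,0,0,0,0,0, 1,0,0,0,0,0,0, 1,0,0,0,0,0,0, 1,0,0,0,0,0,0, 1,0,0,0,0,0,0, 1,0,0,0,0,0,0]' >/dev/null
cat >> m.py <<'E'
def strip(s,z,box):
    x0,y0,x1,y1=box
    hsv=cv2.cvtColor(np.ascontiguousarray(s['img'][y0:y1,x0:x1]),cv2.COLOR_RGB2HSV)
    m=cv2.inRange(hsv,(95,110,60),(130,255,255));m=cv2.morphologyEx(m,cv2.MORPH_CLOSE,np.ones((15,15)))
    c=max(cv2.findContours(m,cv2.RETR_EXTERNAL,cv2.CHAIN_APPROX_NONE)[0],key=cv2.contourArea)[:,0]+[x0,y0]
    W=np.array([onz(s,p,z)[:2] for p in c]).astype(np.float32)
    print('strip',[np.round(v,4) for v in cv2.minAreaRect(W)],'pxbb',c.min(0),c.max(0))
E
python3 - <<'E'
from m import *
stt();s=snap('wrist','w3');strip(s,.089,(200,60,440,345))
print(go([.508,.1026,.069],np.radians(77.3)))
E
```

```text
5.35 [0.5092 0.1054 0.1773] x [ 0.974 -0.226  0.   ] y [-0.226 -0.974  0.   ] z [ 0. -0. -1.] F [ 0.3 -1.  -0.1] op 0.9948504308322632 0.0 [-0.21  0.59 -0.13  1.91  0.12  0.64 -2.22]
strip [array([0.5096, 0.1066]), array([0.0409, 0.1409]), np.float64(77.2388)] pxbb [292 143] [345 310]
[array([-0.004,  0.02 ,  0.722]), array([-0.   , -0.   ,  1.996]), array([ 0.   , -0.   , -0.004])]
```

View pics/w3.png

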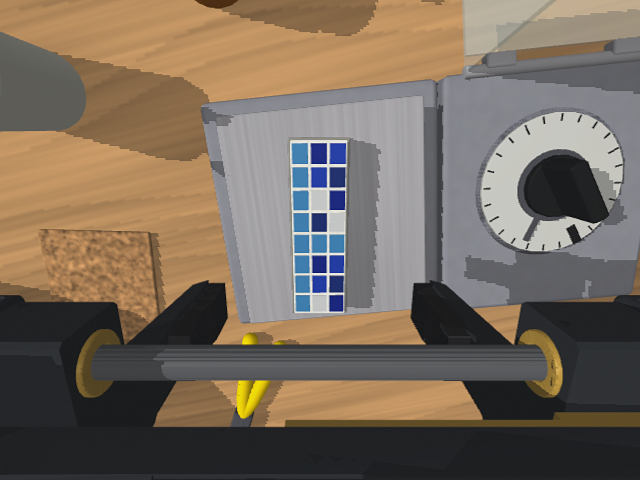

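The strip is still flat on the platform at (0.5096, 0.1066), right under the tool. Gripping again with enough closing time.

```bash
python3 -m pendant '[1,0,0,0.3,0,0,0, 1,0,0,0.6,0,0,0, 1,0,0,0.71,0,0,0, 1,0,0,0.72,0,0,0, 0,0,0,0.72,0,0,0, 0,0,0,0.72,0,0,0, 0,0,0,0.72,0,0,0, 0,0,0,0.72,0,0,0, 0,0,0,0.72,0,0,0, 0,0,0,0.72,0,0,0, 0,0,0,0.72,0,0,0, 0,0,0,0.72,0,0,0]' 45
python3 -m pendant '[0,0,0,0,0,0,0, 0,0,0,0,0,0,0]'
```

```text
clock: 6.6
tool_pos: [0.5092, 0.1054, 0.0693]
eef_rot: [0.994, -0.114, 0.0, 0.0]
contact_force: [-0.6, 0.9, 0.8]
opening: 0.302
finger_force: 0.0
clock: 6.8
tool_pos: [0.5092, 0.1054, 0.0693]
eef_rot: [0.994, -0.114, -0.0, 0.0]
contact_force: [0.5, 0.5, 0.4]
opening: 0.115
finger_force: 0.0
```

No contact down to 10 mm opening, which is unexpected. Looking at it.

```bash
python3 - <<'E'
from m import *
stt();s=snap('side');t=snap('top');w=snap('wrist')
a=cv2.resize(s['img'][160:300,200:400],None,fx=3,fy=3)[:,:,::-1][:, :]
b=w['img'][40:400,200:520,::-1]
a=cv2.resize(a,(480,336));b=cv2.resize(b,(299,336))
cv2.imwrite('pics/c4.png',np.hstack([a,b]))
E
```

```text
6.8 [0.5092 0.1054 0.0693] x [ 0.974 -0.226 -0.   ] y [-0.226 -0.974  0.   ] z [-0. -0. -1.] F [0.5 0.5 0.4] op 0.11503751935088727 0.0 [-0.24  0.77 -0.09  2.    0.17  0.38 -2.26]
```

View pics/c4.png

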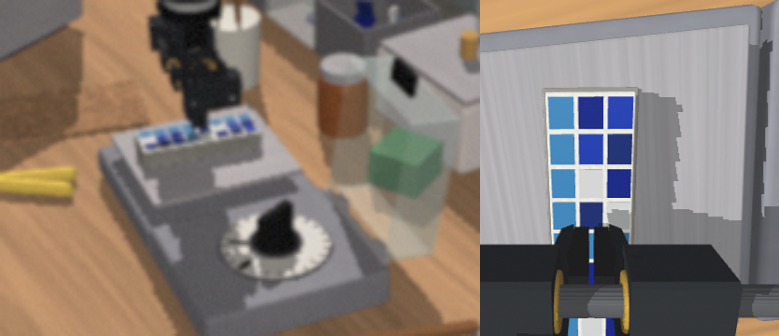

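```bash
python3 - <<'E'
from m import *
s=snap('side');st=r.get_state();p=np.array(st['tool_pos'])
for z in(.0693,.08,.089,.1,.12):
    u=proj(s,[p[0],p[1],z]);print(z,u.round(1),'crop',((u-[200,160])*2.4).round(0))
a=cv2.resize(s['img'][175:245,240:330],None,fx=8,fy=8,interpolation=cv2.INTER_CUBIC)[:,:,::-1].copy()
for z,c in((.0693,(0,0,255)),(.089,(0,255,0))):
    u=(proj(s,[p[0],p[1],z])-[240,175])*8;cv2.circle(a,tuple(int(v) for v in u),4,c,-1)
cv2.imwrite('pics/c5.png',a)
print(st['joint_torque'],st['contact_force'],st['opening'])
E
```

```text
0.0693 [281.7 220.1] crop [196. 144.]
0.08 [281.5 217. ] crop [196. 137.]
0.089 [281.4 214.4] crop [195. 131.]
0.1 [281.2 211.2] crop [195. 123.]
0.12 [281.  205.4] crop [194. 109.]
[-6.98216027e-04 -4.84018421e+01  2.64377240e-01 -7.30731636e+00
  1.83595042e-02 -6.76272344e-02  6.30530030e-05] [-0.30498945 -0.43001923 -0.26576548] 0.00428340186655705
```

View pics/c5.png

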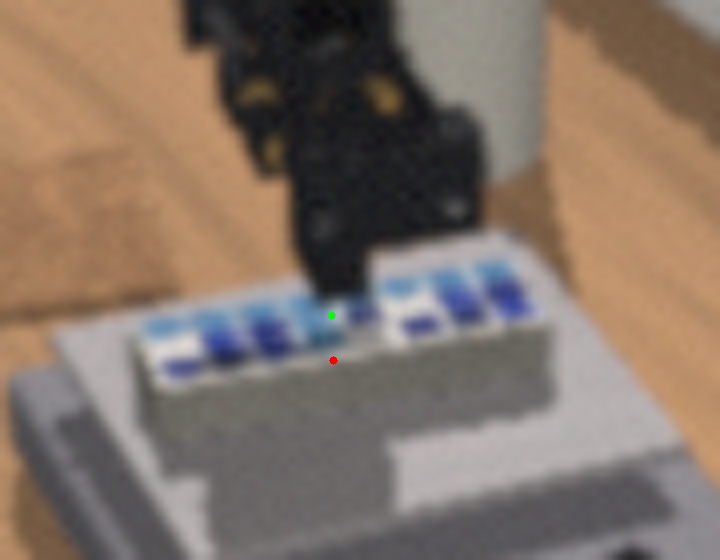

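The side view shows the closed fingertips at px (282,212), just above the strip's tiles. That means the true tip is about 25 mm higher than reported. I'll open and go lower in steps, watching the force. The sprung platform makes that safe.

```bash
python3 -m pendant '[1,0,0,-0.1,0,0,0, 1,0,0,-0.1,0,0,0, 1,0,0,-0.1,0,0,0, 1,0,0,-0.1,0,0,0, 1,0,0,-0.1,0,0,0, 1,0,0,-0.1,0,0,0, 1,0,0,-0.1,0,0,0, 1,0,0,-0.1,0,0,0, 1,0,0,-0.1,0,0,0, 1,0,0,-0.1,0,0,0, 1,0,0,-0.1,0,0,0]'
python3 -m pendant '[1,0,0,0.2,0,0,0, 1,0,0,0.23,0,0,0, 1,0,0,0.23,0,0,0]'
python3 -m pendant '[1,0,0,0.04,0,0,0, 1,0,0,0.04,0,0,0, 1,0,0,0.04,0,0,0]'
python3 - <<'E'
from m import *
s=snap('side');st=r.get_state();p=np.array(st['tool_pos']);M=R.from_quat(st['eef_rot']).as_matrix()
g=s['img'].astype(int).max(2)
for sg in(1,-1):
    for z in np.arange(.04,.13,.006):
        c=p+M[:,1]*sg*.052;u=proj(s,[c[0],c[1],z]);print(sg,round(z+0,3),u.round(0),g[int(round(u[1])),int(round(u[0]))])
E
```

```text
clock: 8.1
tool_pos: [0.5092, 0.1054, 0.0843]
eef_rot: [0.994, -0.114, 0.0, 0.0]
contact_force: [0.7, -0.6, 0.1]
opening: 0.976
finger_force: 0.0
clock: 8.4
tool_pos: [0.5083, 0.1052, 0.0492]
eef_rot: [0.994, -0.114, -0.001, 0.001]
contact_force: [-0.4, 0.1, 0.6]
opening: 1.0
finger_force: 0.0
clock: 8.7
tool_pos: [0.5095, 0.1055, 0.0442]
eef_rot: [0.994, -0.114, 0.0, -0.0]
contact_force: [-0.2, -0.2, -0.1]
opening: 1.0
finger_force: 0.0
1 0.04 [287. 238.] 109
1 0.046 [287. 236.] 107
1 0.052 [287. 234.] 108
1 0.058 [287. 232.] 109
1 0.064 [286. 231.] 107
1 0.07 [286. 229.] 106
1 0.076 [286. 227.] 70
1 0.082 [286. 225.] 29
1 0.088 [286. 224.] 39
1 0.094 [286. 222.] 33
1 0.1 [286. 220.] 33
1 0.106 [286. 218.] 33
1 0.112 [286. 217.] 30
1 0.118 [286. 215.] 33
1 0.124 [286. 213.] 32
-1 0.04 [278. 220.] 154
-1 0.046 [278. 218.] 119
-1 0.052 [278. 216.] 101
-1 0.058 [278. 215.] 69
-1 0.064 [277. 213.] 52
-1 0.07 [277. 211.] 34
-1 0.076 [277. 210.] 29
-1 0.082 [277. 208.] 28
-1 0.088 [277. 206.] 32
-1 0.094 [277. 204.] 28
-1 0.1 [277. 203.] 36
-1 0.106 [277. 201.] 30
-1 0.112 [277. 199.] 32
-1 0.118 [277. 197.] 32
-1 0.124 [277. 196.] 28
```

True tip is at about reported + 0.03 m. I'll go 6 mm lower and grip.

```bash
python3 -m pendant '[1,0,0,0.04,0,0,0, 1,0,0,0.04,0,0,0, 0,0,0,0.04,0,0,0, 0,0,0,0.04,0,0,0, 0,0,0,0.04,0,0,0, 0,0,0,0.04,0,0,0, 0,0,0,0.04,0,0,0, 0,0,0,0.04,0,0,0, 0,0,0,0.04,0,0,0, 0,0,0,0.04,0,0,0, 0,0,0,0.04,0,0,0]' 45
```

```text
clock: 9.85
tool_pos: [0.5092, 0.1054, 0.0378]
eef_rot: [0.994, -0.114, 0.0, 0.0]
contact_force: [-0.2, -0.5, -0.1]
opening: 0.538
finger_force: 45.0
```

```bash
python3 -m pendant '[0,0,0,-0.1,0,0,0, 0,0,0,-0.3,0,0,0, 0,0,0,-0.6,0,0,0, 0,0,0,-0.8,0,0,0, 0,-0.2,-0.2,-0.8,0,0,0, 0,-0.4,-0.5,-0.8,0,0,0, 0,-0.6,-0.75,-0.8,0,0,0, 0,-0.6,-0.75,-0.8,0,0,0, 0,-0.6,-0.75,-0.8,0,0,0]'
python3 - <<'E'
from m import *
stt();print(go([.452,.369,.2],np.radians(74.3)))
s=snap('top','t2')
hsv=cv2.cvtColor(s['img'],cv2.COLOR_RGB2HSV)
w=snap('wrist','w6')
E
```

```text
clock: 10.75
tool_pos: [0.4452, 0.237, 0.1573]
eef_rot: [0.994, -0.111, -0.001, 0.0]
contact_force: [0.1, -0.6, -4.4]
opening: 0.542
finger_force: 45.0
10.75 [0.4452 0.237  0.1573] x [ 0.975 -0.221 -0.002] y [-0.221 -0.975  0.001] z [-0.002 -0.    -1.   ] F [ 0.1 -0.6 -4.4] op 0.5422372185210308 44.99336779117584 [-0.52  0.61 -0.1   1.98  0.1   0.56 -2.48]
[array([-0.151, -0.868, -0.285]), array([-2.000e-03,  1.000e-03, -1.968e+00]), array([0.   , 0.001, 0.032])]
```

View pics/w6.png

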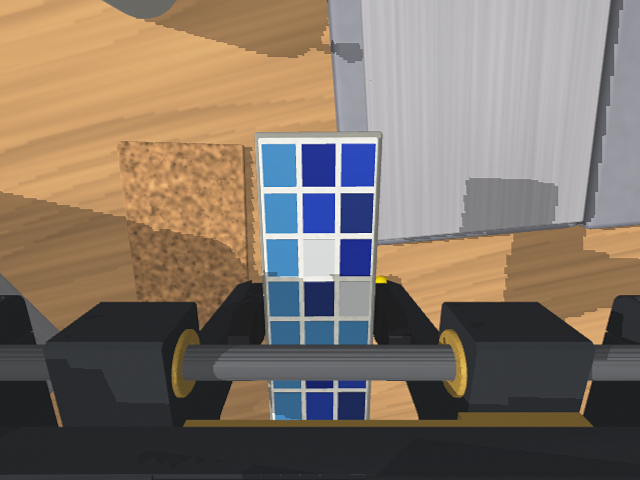

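The strip is held firmly, with its front end at (258–382,132) and the mat's far corners at (119,142) and (245,147). Joint 7 is near its limit (-2.48), so I'll turn the strip half round the other way.

```bash
python3 - <<'E'
from m import *
w=snap('wrist');st=r.get_state();p=np.array(st['tool_pos'])[:2]
print('camz',w['cam_to_world'][2][3])
a,b=onz(w,(119,142),.006),onz(w,(247,147),.006);print('cork w',np.linalg.norm(a-b),(a+b)/2)
d=(a-b)[:2];d/=np.linalg.norm(d);ax=np.array([d[1],-d[0]]);print('cork axis',np.degrees(np.arctan2(ax[1],ax[0])),'centre',((a+b)/2)[:2]-.1*ax)
for z in(.195,.2,.208,.215):
    f1,f2=onz(w,(256,134),z)[:2],onz(w,(382,132),z)[:2];m=(f1+f2)/2
    dd=f1-f2;x=np.array([dd[1],-dd[0]])/np.linalg.norm(dd)
    print(z,'w',np.linalg.norm(dd),'ctr-TCP',(m-.075*x-p).round(4),'yaw',np.degrees(np.arctan2(x[1],x[0])))
E
python3 -m pendant '[0,0,-0.5,0,0,0,-0.95, 0,0,-0.5,0,0,0,-0.95, 0,0,-0.5,0,0,0,-0.95, 0,0,-0.5,0,0,0,-0.95, 0,0,-0.5,0,0,0,-0.95, 0,0,-0.5,0,0,0,-0.95, 0,0,-0.5,0,0,0,-0.95, 0,0,-0.5,0,0,0,-0.95, 0,0,-0.5,0,0,0,-0.95, 0,0,-0.5,0,0,0,-0.95, 0,0,-0.5,0,0,0,-0.95]' >/dev/null
python3 - <<'E'
from m import *
stt();print(go([.452,.369,.2],np.radians(74.3)))
E
```

```text
camz 0.33647330092308025
cork w 0.11977443491843283 [0.5429887  0.34332473 0.006     ]
cork axis -15.241514506084066 centre [0.44650608 0.36961357]
0.195 w 0.05026639829686892 ctr-TCP [-0.0006  0.0006] yaw -12.208978837737027
0.2 w 0.048489865270181454 ctr-TCP [-0.0007  0.0007] yaw -12.20897883773694
0.208 w 0.04564741242748154 ctr-TCP [-0.0009  0.0007] yaw -12.208978837737009
0.215 w 0.04316026619011912 ctr-TCP [-0.001   0.0008] yaw -12.208978837737073
12.0 [0.4649 0.3058 0.1572] x [ 0.305  0.952 -0.002] y [ 0.952 -0.305 -0.   ] z [-0.001 -0.002 -1.   ] F [-0.4  0.1 -3.7] op 0.5406658958525173 44.99208390712738 [-0.36  0.71 -0.52  1.81  0.49  0.76 -1.45]
[array([ 0.375, -0.21 , -0.286]), array([-1.000e-03,  1.000e-03, -1.023e+00]), array([0.001, 0.001, 0.977])]
```

```bash
python3 -m pendant '[0,0.37,-0.23,0,0,0,-1, 0,0.37,-0.23,0,0,0,-1, 0,0.37,-0.23,0,0,0,-1, 0,0.37,-0.23,0,0,0,-1, 0,0.37,-0.23,0,0,0,-1, 0,0.37,-0.23,0,0,0,-1, 0,0.37,-0.23,0,0,0,-1, 0,0.37,-0.23,0,0,0,-1, 0,0.37,-0.23,0,0,0,-1, 0,0.37,-0.23,0,0,0,-1, 0,0.37,-0.23,0,0,0,-1, 0,0.37,-0.23,0,0,0,-1]' >/dev/null
python3 - <<'E'
from m import *
stt();print(go([.449,.3694,-.006],np.radians(74.6)))
E
```

```text
13.2 [0.4486 0.3699 0.157 ] x [-0.952  0.307 -0.   ] y [ 0.307  0.952 -0.002] z [-0.001 -0.002 -1.   ] F [-0.1 -0.2 -4.3] op 0.539816010332666 44.992766976356506 [-0.27  0.85 -0.93  1.73  0.8   1.   -0.25]
[array([-0.004,  0.   ,  1.086]), array([-0.001, -0.   , -0.027]), array([-0.   ,  0.002,  1.973])]
```

```bash
python3 -m pendant '[0,0,0,0.3,0,0,-0.027, 0,0,0,0.6,0,0,-0.027, 0,0,0,0.85,0,0,-0.027, 0,0,0,0.97,0,0,-0.027, 0,0,0,0.97,0,0,-0.027]' 
python3 -m pendant '[0,0,0,0.06,0,0,0, 0,0,0,0.08,0,0,0, 0,0,0,0.1,0,0,0, 0,0,0,0.1,0,0,0]'
python3 -m pendant '[0,0,0,0.02,0,0,0, 0,0,0,0.02,0,0,0]'
python3 -m pendant '[0,0,0,0.02,0,0,0, 0,0,0,0.02,0,0,0]'
```

```text
clock: 13.7
tool_pos: [0.4472, 0.3687, 0.0093]
eef_rot: [0.134, 0.991, -0.003, -0.001]
contact_force: [0.2, -0.3, -2.8]
opening: 0.544
finger_force: 45.0
clock: 14.1
tool_pos: [0.4481, 0.3718, -0.0023]
eef_rot: [0.132, 0.991, 0.0, 0.0]
contact_force: [-0.2, -0.1, -3.0]
opening: 0.541
finger_force: 45.0
clock: 14.3
tool_pos: [0.4478, 0.3716, -0.0057]
eef_rot: [0.132, 0.991, -0.0, 0.0]
contact_force: [-0.9, -0.4, -3.8]
opening: 0.538
finger_force: 45.0
clock: 14.5
tool_pos: [0.4477, 0.3715, -0.009]
eef_rot: [0.132, 0.991, -0.0, -0.0]
contact_force: [0.6, 0.6, -3.7]
opening: 0.542
finger_force: 45.0
```

```bash
python3 -m pendant '[0,0,-0.01,0.02,0,0,0, 0,0,-0.01,0.02,0,0,0]'
python3 -m pendant '[0,0,0,0.02,0,0,0, 0,0,0,0.02,0,0,0]'
python3 -m pendant '[0,0,0,0.02,0,0,0, 0,0,0,0.02,0,0,0]'
```

```text
clock: 14.7
tool_pos: [0.4471, 0.3696, -0.0122]
eef_rot: [0.132, 0.991, -0.001, -0.0]
contact_force: [-0.4, 0.7, -4.1]
opening: 0.54
finger_force: 45.0
clock: 14.9
tool_pos: [0.4472, 0.37, -0.0151]
eef_rot: [0.132, 0.991, -0.0, -0.0]
contact_force: [0.6, 1.2, -3.6]
opening: 0.543
finger_force: 45.0
clock: 15.1
tool_pos: [0.4472, 0.37, -0.0181]
eef_rot: [0.132, 0.991, -0.0, -0.0]
contact_force: [-0.6, -0.2, -3.7]
opening: 0.536
finger_force: 45.0
```

```bash
python3 -m pendant '[0,0,0,0.01,0,0,0, 0,0,0,0.02,0,0,0]'
python3 -m pendant '[0,0,0,0.01,0,0,0, 0,0,0,0.02,0,0,0]'
```

```text
clock: 15.3
tool_pos: [0.4474, 0.3703, -0.0208]
eef_rot: [0.132, 0.991, 0.0, 0.0]
contact_force: [0.0, -0.2, -3.4]
opening: 0.542
finger_force: 45.0
clock: 15.5
tool_pos: [0.4474, 0.3703, -0.0212]
eef_rot: [0.132, 0.991, -0.0, 0.001]
contact_force: [-3.8, -8.6, 29.3]
opening: 0.538
finger_force: 45.0
```

Touchdown: the underside is at reported z + 0.027. Releasing.

```bash
python3 -m pendant '[0,0,0,-0.02,0,0,0, 1,0,0,-0.02,0,0,0, 1,0,0,-0.02,0,0,0, 1,0,0,-0.02,0,0,0, 1,0,0,-0.02,0,0,0, 1,0,0,-0.02,0,0,0, 1,0,0,-0.02,0,0,0]'
python3 -m pendant '[1,0,0,-0.2,0,0,0, 1,0,0,-0.5,0,0,0, 1,0,0,-0.9,0,0,0, 1,0,0,-1,0,0,0, 1,0.4,-0.4,-1,0,0,0, 1,0.8,-0.8,-1,0,0,0, 1,1,-1,-1,0,0,0, 1,1,-1,-1,0,0,0, 1,1,-1,-1,0,0,0, 1,1,-1,-1,0,0,0]'>/dev/null
python3 - <<'E'
from m import *
stt();w=snap('wrist','w7');s=snap('top','t7')
strip(s,.030,(130,200,235,300))
print(go([.4930,-.3617,.2],np.radians(-18.9+90)))
E
```

```text
clock: 16.2
tool_pos: [0.4473, 0.3703, -0.0208]
eef_rot: [0.132, 0.991, -0.0, -0.0]
contact_force: [-0.6, 0.4, -0.3]
opening: 0.998
finger_force: 0.0
17.2 [0.262  0.2631 0.1297] x [-0.966  0.257 -0.001] y [ 0.257  0.966 -0.002] z [ 0.    -0.002 -1.   ] F [ 0.3  0.9 -0.3] op 1.0046719690143961 0.0 [-0.37  0.66 -0.86  2.35  1.03  0.58 -0.76]
strip [array([0.4806, 0.3658]), array([0.0588, 0.0277]), np.float64(31.6997)] pxbb [181 232] [191 252]
[array([-2.565, -3.639, -0.474]), array([0.001, 0.   , 0.042]), array([-1.000e-03,  2.000e-03, -1.958e+00])]
```

```bash
for i in 1; do python3 -m pendant '[1,-0.2,-0.3,-0.4,0,0,0, 1,-0.4,-0.6,-0.8,0,0,0, 1,-0.6,-0.9,-0.8,0,0,0, 1,-0.65,-0.92,-0.8,0,0,0, 1,-0.65,-0.92,-0.8,0,0,0]'; python3 -m pendant '[1,-0.65,-0.92,0,0,0,0, 1,-0.65,-0.92,0,0,0,0, 1,-0.65,-0.92,0,0,0,0, 1,-0.65,-0.92,0,0,0,0]'; done >/dev/null
python3 - <<'E'
from m import *
stt();w=snap('wrist','w8')
print(go([.4930,-.3617,.2],np.radians(-18.9+90)))
E
```

```text
18.2 [ 0.3818 -0.0578  0.249 ] x [-0.963  0.271  0.   ] y [0.271 0.963 0.001] z [ 0.     0.001 -1.   ] F [ 0.4  0.8 -0.5] op 1.0019957161073485 0.0 [ 0.84  0.53 -1.22  2.14  0.65  0.91  0.53]
[array([-1.261, -1.743,  0.324]), array([ 0.   , -0.   ,  0.034]), array([ 0.000e+00,  1.000e-03, -1.966e+00])]
```

```bash
python3 -m pendant '[1,-0.6,-0.9,0,0,0,0.034, 1,-0.6,-0.9,0,0,0,0.034, 1,-0.6,-0.9,0,0,0,0.034, 1,-0.6,-0.9,0,0,0,0.034, 1,-0.6,-0.9,0,0,0,0.034]'; python3 -m pendant '[1,-0.66,-0.83,0,0,0,0, 1,-0.66,-0.83,0,0,0,0, 1,-0.66,-0.83,0,0,0,0, 1,-0.66,-0.83,0,0,0,0, 1,-0.66,-0.83,0,0,0,0]'
python3 - <<'E'
from m import *
stt();w=snap('wrist','w9');t=snap('top','t9')
print(go([.4930,-.3617,.05],np.radians(-18.9+90)))
hsv=cv2.cvtColor(w['img'],cv2.COLOR_RGB2HSV)
m=cv2.inRange(hsv,(3,60,40),(14,255,200)); m[300:]=0
n,l,st,ce=cv2.connectedComponentsWithStats(m)
for i in np.argsort(-st[1:,4])[:5]+1: print(st[i],ce[i].round(0))
print(proj(w,[.493,-.362,.106]).round(),proj(w,[.493+.07,-.362-.023,.106]).round())
cv2.imwrite('pics/m9.png',m)
c1=w['img'][:,:,::-1]; c2=cv2.resize(t['img'][145:345,130:330,::-1],(480,480),interpolation=cv2.INTER_CUBIC)
cv2.imwrite('pics/v9.png',cv2.resize(np.hstack([c1,c2]),(798,342),interpolation=cv2.INTER_AREA))
E
```

```text
clock: 18.75
tool_pos: [0.4323, -0.2081, 0.2489]
eef_rot: [0.161, 0.987, 0.001, 0.0]
contact_force: [0.5, 0.7, 0.6]
opening: 1.0
finger_force: 0.0
clock: 19.25
tool_pos: [0.4874, -0.3547, 0.2492]
eef_rot: [0.158, 0.987, 0.001, 0.0]
contact_force: [-0.3, 1.0, -0.8]
opening: 0.995
finger_force: 0.0
19.25 [ 0.4874 -0.3547  0.2492] x [-0.95   0.313 -0.   ] y [0.313 0.95  0.002] z [ 0.001  0.002 -1.   ] F [-0.3  1.  -0.8] op 0.9949515230745102 0.0 [ 1.11  0.82 -1.12  1.56  0.76  1.26  1.12]
[array([-0.057, -0.049,  1.332]), array([0.001, 0.   , 0.011]), array([-0.   ,  0.002, -1.989])]
[ 72  12  41  71 158] [95. 45.]
[307 237   1  33  33] [307. 253.]
[308 187   2  26  29] [308. 199.]
[111   0  11  17  24] [116.   9.]
[322 167   1  22  22] [322. 178.]
[312. 228.] [312. 296.]
```

View pics/v9.png

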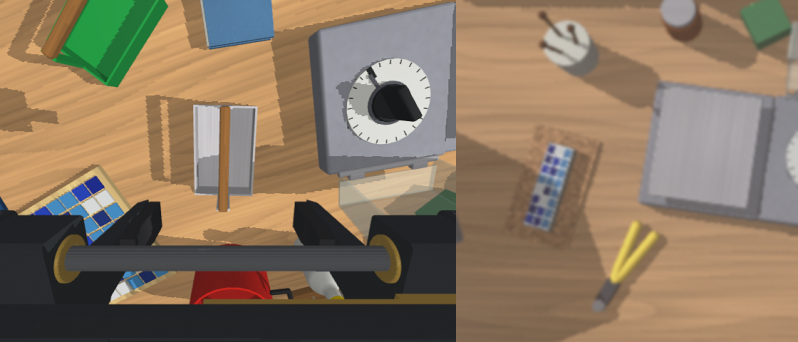

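The left part shows the grey tray under the gripper, its wooden bar running from (315,150) to (313,296) in full-image pixels, within 2 px of my prediction. The right part shows the strip flat, tiles up, centred on the cork. Going down on the bar.

```bash
python3 -m pendant '[1,-0.05,-0.049,0.3,0,0,0.011, 1,-0.05,-0.049,0.6,0,0,0.011, 1,-0.05,-0.049,0.8,0,0,0.011, 1,-0.05,-0.049,0.8,0,0,0.011]' >/dev/null; python3 -c "
from m import *
stt();print(go([.4925,-.3617,.053]))"
python3 -m pendant '[1,0,0,0.2,0,0,0, 1,0,0,0.4,0,0,0, 1,0,0,0.5,0,0,0, 1,0,0,0.5,0,0,0]'
```

```text
19.75 [ 0.4884 -0.3619  0.1261] x [-0.946  0.324  0.008] y [0.324 0.946 0.001] z [-0.007  0.004 -1.   ] F [ 0.1 -0.2 -0.3] op 0.9993804220199747 0.0 [ 1.08  0.96 -1.02  1.66  0.91  1.07  1.01]
[array([-0.029,  0.009,  0.487])]
clock: 20.15
tool_pos: [0.491, -0.3639, 0.0543]
eef_rot: [0.166, 0.986, 0.0, -0.001]
contact_force: [-0.1, -0.3, -0.4]
opening: 1.0
finger_force: 0.0
```

```bash
python3 -m pendant '[0,0,0.01,0,0,0,0, 0,0,0.01,0,0,0,0, 0,0,0.01,0,0,0,0, 0,0,0.01,0,0,0,0, 0,0,0.01,0,0,0,0, 0,0,0.01,0,0,0,0, 0,0,0.01,0,0,0,0, 0,0,0.01,0,0,0,0, 0,0,0.01,0,0,0,0, 0,0,0.01,0,0,0,0, 0,0,0.01,0,0,0,0, 0,0,0.01,0,0,0,0]' 50
python3 -m pendant '[0,0,0,0,0,0,0, 0,0,0,0,0,0,0]'
```

```text
clock: 21.35
tool_pos: [0.492, -0.3628, 0.0544]
eef_rot: [0.166, 0.986, 0.001, 0.0]
contact_force: [-0.4, 2.7, 0.6]
opening: 0.158
finger_force: 50.0
clock: 21.55
tool_pos: [0.4919, -0.363, 0.0544]
eef_rot: [0.166, 0.986, 0.0, 0.0]
contact_force: [0.4, 3.3, 1.3]
opening: 0.15
finger_force: 50.0
```

The bar is gripped at 14 mm. Lifting, and measuring the empty platform from the stored top picture.

```bash
python3 -m pendant '[0,0,0,-0.1,0,0,0, 0,0,0,-0.3,0,0,0, 0,0,0,-0.6,0,0,0, 0,0,0,-0.9,0,0,0, 0,0,0,-1,0,0,0, 0,0,0,-1,0,0,0]'
python3 - <<'E'
from m import *
stt();s=snap('top','t10');im=s['img']
quad(s,'plat eye',[(253.4,195.9),(311.3,202.9),(300.8,269),(242.3,263.1)],.07)
# edge profiles along scale axes through the platform
yaw=np.radians(-7.8);X=np.array([np.cos(yaw),np.sin(yaw)]);Y=np.array([-X[1],X[0]]);c=np.array([.5127,.0950])
g=cv2.cvtColor(im,cv2.COLOR_RGB2GRAY).astype(np.float32)
def prof(A,B,lo,hi):
    t=np.arange(lo,hi,.002);o=[]
    for v in t:
        q=[proj(s,[*(c+A*v+B*w),.07]) for w in np.linspace(-.06,.06,25)]
        q=np.array(q,np.float32);o.append(cv2.remap(g,q[:,:1],q[:,1:],cv2.INTER_LINEAR).mean())
    return t,np.array(o)
for n,A,B,hf in(('x',X,Y,.095),('y',Y,X,.085)):
    for sg in(-1,1):
        t,o=prof(A,B,sg*hf-.02,sg*hf+.02);print(n,sg,[(round(float(a)*1000),int(b)) for a,b in zip(t,o)])
E
```

```text
clock: 22.15
tool_pos: [0.4926, -0.3648, 0.2066]
eef_rot: [0.167, 0.986, -0.001, 0.002]
contact_force: [0.7, -0.2, -4.6]
opening: 0.152
finger_force: 50.0
22.15 [ 0.4926 -0.3648  0.2066] x [-0.944  0.33  -0.004] y [ 0.33   0.944 -0.002] z [ 0.003 -0.003 -1.   ] F [ 0.7 -0.2 -4.6] op 0.15234795349894478 49.96682647615671 [ 1.1   0.87 -1.08  1.58  0.81  1.19  1.08]
plat eye [0.5079 0.0906] lens [0.172 0.196 0.17  0.2  ] deg -7.9
x -1 [(-115, 108), (-113, 104), (-111, 102), (-109, 103), (-107, 107), (-105, 109), (-103, 108), (-101, 108), (-99, 108), (-97, 110), (-95, 117), (-93, 130), (-91, 146), (-89, 157), (-87, 161), (-85, 161), (-83, 161), (-81, 161), (-79, 161), (-77, 161), (-75, 161)]
x 1 [(75, 163), (77, 163), (79, 163), (81, 163), (83, 163), (85, 163), (87, 163), (89, 162), (91, 162), (93, 159), (95, 154), (97, 146), (99, 139), (101, 137), (103, 138), (105, 142), (107, 149), (109, 154), (111, 157), (113, 158), (115, 158)]
y -1 [(-105, 102), (-103, 101), (-101, 103), (-99, 105), (-97, 107), (-95, 107), (-93, 107), (-91, 107), (-89, 108), (-87, 112), (-85, 124), (-83, 142), (-81, 155), (-79, 163), (-77, 165), (-75, 165), (-73, 164), (-71, 164), (-69, 164), (-67, 164), (-65, 163)]
y 1 [(65, 164), (67, 164), (69, 164), (71, 164), (73, 164), (75, 163), (77, 163), (79, 163), (81, 162), (83, 159), (85, 152), (87, 144), (89, 139), (91, 138), (93, 138), (95, 140), (97, 141), (99, 142), (101, 143), (103, 144), (105, 144)]
```

The platform centre comes out at (0.5154, 0.0959), with edges 189 x 169.5 mm as specified. Carrying the tray over, keeping clear of the hood.

```bash
python3 -m pendant '[0,0.1,0.25,-0.1,0,0,0, 0,0.2,0.5,-0.2,0,0,0, 0,0.3,0.75,-0.2,0,0,-0.06, 0,0.35,1,-0.2,0,0,-0.12, 0,0.35,1,-0.2,0,0,-0.12]';python3 -m pendant '[0,0.1,0.25,0,0,0,0, 0,0.2,0.5,0,0,0,0, 0,0.2,0.75,0,0,0,0, 0,0.2,1,0,0,0,0, 0,0.2,1,0,0,0,0]'
python3 -c "
from m import *
stt();print(go([.5154,.0959,.2],np.radians(-7.8+90)))"
```

```text
clock: 22.7
tool_pos: [0.4906, -0.1984, 0.233]
eef_rot: [0.067, 0.998, 0.002, -0.001]
contact_force: [0.2, -1.3, -4.5]
opening: 0.153
finger_force: 50.0
clock: 23.2
tool_pos: [0.4834, -0.0464, 0.2336]
eef_rot: [0.069, 0.998, 0.002, -0.0]
contact_force: [0.7, -1.2, -4.9]
opening: 0.152
finger_force: 50.0
23.2 [ 0.4834 -0.0464  0.2336] x [-0.99   0.138  0.001] y [0.138 0.99  0.004] z [-0.     0.004 -1.   ] F [ 0.7 -1.2 -4.9] op 0.15203627767422767 49.980201087892056 [ 0.68  0.69 -1.16  1.91  0.74  1.05  0.63]
[array([-0.081,  0.968,  0.228]), array([ 0.003, -0.001, -0.001]), array([-1.000e-03, -4.000e-03,  1.999e+00])]
```

```bash
python3 -m pendant '[0,-0.03,0.3,0,0,0,0, 0,-0.08,0.6,0,0,0,0, 0,-0.08,0.97,0.1,0,0,0, 0,-0.08,0.97,0.4,0,0,0, 0,-0.08,0.97,0.5,0,0,0, 0,-0.08,0.97,0.5,0,0,0, 0,-0.08,0.97,0.5,0,0,0]'
python3 - <<'E'
from m import *
stt();print(go([.5154,.0959,.124],np.radians(-7.8+90)))
w=snap('wrist','w11');t=snap('top','t11');np.save('w11.npy',w['img'])
# tray outer corners expected (rim z) in wrist, print profile across tray edges
st=r.get_state();p=np.array(st['tool_pos']);zr=p[2]-.0544+.04
yaw=np.radians(-7.8);X=np.array([np.cos(yaw),np.sin(yaw)]);Y=np.array([-X[1],X[0]])
for n,s in(('w',w),('t',t)):
    g=cv2.cvtColor(s['img'],cv2.COLOR_RGB2GRAY).astype(np.float32)
    for nm,A,B,hf,rng in(('x',X,Y,.075,.035),('y',Y,X,.05,.05)):
        for sg in(-1,1):
            o=[]
            for v in np.arange(hf-.016,hf+.016,.002):
                ws=np.linspace(-rng,rng,25)
                q=np.array([proj(s,[*(p[:2]+A*sg*v+B*k),zr]) for k in ws],np.float32)
                o.append(int(np.median(cv2.remap(g,q[:,:1],q[:,1:],cv2.INTER_LINEAR))))
            print(n,nm,sg,o)
E
```

```text
clock: 23.9
tool_pos: [0.5167, 0.0888, 0.159]
eef_rot: [0.074, 0.997, -0.0, -0.001]
contact_force: [0.1, 0.0, -3.5]
opening: 0.157
finger_force: 50.0
23.9 [0.5167 0.0888 0.159 ] x [-0.989  0.148  0.001] y [ 0.148  0.989 -0.001] z [-0.001 -0.001 -1.   ] F [ 0.1  0.  -3.5] op 0.15739110383723537 49.99394539743662 [ 0.32  0.81 -1.02  1.89  0.86  0.96  0.3 ]
[array([0.016, 0.046, 0.233]), array([-0.001, -0.001, -0.008]), array([-1.000e-03,  1.000e-03,  1.992e+00])]
w x -1 [158, 158, 158, 159, 160, 160, 171, 218, 192, 143, 143, 143, 143, 143, 194, 196]
w x 1 [73, 77, 82, 77, 81, 82, 82, 82, 81, 80, 77, 125, 125, 125, 126, 125]
w y -1 [217, 217, 211, 177, 175, 176, 138, 155, 144, 147, 143, 120, 120, 115, 78, 85]
w y 1 [156, 159, 156, 125, 102, 101, 102, 184, 215, 206, 199, 204, 203, 199, 198, 204]
t x -1 [134, 138, 144, 144, 148, 152, 142, 130, 123, 125, 135, 139, 142, 145, 147, 151]
t x 1 [108, 108, 108, 109, 109, 109, 109, 109, 108, 108, 107, 107, 107, 106, 105, 105]
t y -1 [105, 105, 106, 106, 106, 106, 106, 105, 106, 106, 104, 104, 104, 104, 105, 105]
t y 1 [99, 99, 98, 99, 99, 100, 101, 102, 102, 102, 102, 102, 109, 110, 110, 110]
```

The tray is centred on the TCP within 2 mm. Lowering it.

```bash
python3 -m pendant '[0,0.016,0.046,0,0,0,-0.008, 0,0.016,0.046,0.05,0,0,-0.008, 0,0.016,0.046,0.1,0,0,-0.008, 0,0.016,0.046,0.15,0,0,-0.008, 0,0.016,0.046,0.19,0,0,-0.008, 0,0.016,0.046,0.21,0,0,-0.008, 0,0.016,0.046,0.23,0,0,-0.008, 0,0.016,0.046,0.25,0,0,-0.008, 0,0.016,0.046,0.26,0,0,-0.008, 0,0.016,0.046,0.265,0,0,-0.008, 0,0.016,0.046,0.265,0,0,-0.008]'
python3 -c "
from m import *
stt();print(go([.5154,.0959,.1185],np.radians(82.2)))"
```

```text
clock: 25.1
tool_pos: [0.5154, 0.0975, 0.1198]
eef_rot: [0.067, 0.998, 0.0, 0.0]
contact_force: [-1.4, -0.6, -0.3]
opening: 0.148
finger_force: 50.0
25.1 [0.5154 0.0975 0.1198] x [-0.991  0.133 -0.   ] y [0.133 0.991 0.   ] z [ 0. -0. -1.] F [-1.4 -0.6 -0.3] op 0.14837523801610733 49.993724785745144 [ 0.27  0.87 -0.97  1.93  0.94  0.89  0.24]
[array([-0.002, -0.011,  0.009]), array([0.   , 0.   , 0.002]), array([-0.   ,  0.   , -1.998])]
```

```bash
python3 -m pendant '[0.6,0,0,0,0,0,0, 0.6,0,0,0,0,0,0, 0.6,0,0,0,0,0,0, 0.6,0,0,0,0,0,0, 0.6,0,0,0,0,0,0, 0.6,0,0,0,0,0,0, 0.6,0,0,-0.1,0,0,0, 0.6,0,0,-0.3,0,0,0, 0.6,0,0,-0.6,0,0,0, 0.6,0,0,-0.7,0,0,0, 0.6,0,0,-0.7,0,0,0]'
python3 - <<'E'
from m import *
stt()
w=snap('wrist','w12');t=snap('top','t12')
yaw=np.radians(-7.8);X=np.array([np.cos(yaw),np.sin(yaw)]);Y=np.array([-X[1],X[0]]);p=np.array([.5154,.0959])
for n,s in(('w',w),('t',t)):
    g=cv2.cvtColor(s['img'],cv2.COLOR_RGB2GRAY).astype(np.float32)
    for nm,A,B,hf,rng in(('x',X,Y,.075,.035),('y',Y,X,.05,.05)):
        for sg in(-1,1):
            q=np.array([[proj(s,[*(p+A*sg*v+B*k),.1045]) for k in np.linspace(-rng,rng,25)] for v in np.arange(hf-.016,hf+.016,.002)],np.float32)
            print(n,nm,sg,np.median(cv2.remap(g,q[...,0],q[...,1],cv2.INTER_LINEAR),axis=1).astype(int).tolist(),proj(s,[*(p+A*sg*hf),.1045]).round())
e,ax=dial(t,(343,237),40);print('dial top',e,ax)
print(go([.4966,-.1020,.3]))
E
```

```text
clock: 26.2
tool_pos: [0.5166, 0.0982, 0.2265]
eef_rot: [0.067, 0.998, 0.001, 0.002]
contact_force: [0.1, 0.4, -0.3]
opening: 0.601
finger_force: 0.0
26.2 [0.5166 0.0982 0.2265] x [-0.991  0.134 -0.004] y [0.134 0.991 0.002] z [ 0.004  0.001 -1.   ] F [ 0.1  0.4 -0.3] op 0.6008883009423779 0.0 [ 0.35  0.73 -1.1   1.82  0.75  1.07  0.4 ]
w x -1 [152, 152, 152, 152, 153, 153, 172, 212, 130, 135, 136, 136, 136, 136, 148, 189] [314. 138.]
w x 1 [113, 113, 113, 112, 113, 114, 112, 160, 205, 182, 181, 183, 183, 180, 180, 180] [314. 298.]
w y -1 [209, 211, 206, 169, 170, 190, 206, 139, 140, 138, 135, 138, 137, 138, 137, 137] [259. 223.]
w y 1 [150, 150, 152, 153, 150, 149, 101, 97, 151, 212, 191, 189, 198, 191, 190, 196] [369. 224.]
t x -1 [137, 135, 138, 141, 148, 153, 144, 127, 118, 119, 122, 123, 124, 126, 132, 143] [270. 254.]
t x 1 [108, 108, 109, 109, 110, 111, 112, 112, 112, 111, 112, 111, 111, 111, 110, 109] [278. 202.]
t y -1 [107, 107, 107, 108, 106, 106, 106, 107, 106, 106, 105, 105, 106, 105, 106, 107] [291. 231.]
t y 1 [133, 134, 133, 130, 121, 113, 115, 132, 151, 162, 167, 168, 167, 167, 167, 167] [257. 226.]Traceback (most recent call last):
  File "<stdin>", line 11, in <module>
  File "m.py", line 11, in dial
    c=max(cv2.findContours(m,cv2.RETR_EXTERNAL,cv2.CHAIN_APPROX_NONE)[0],key=cv2.contourArea)
ValueError: max() iterable argument is empty
```

The tray stands centred within 2 mm. Now over the dial, turning the tool to match the knob bar.

```bash
python3 -m pendant '[1,0,-0.3,-0.2,0,0,-0.08, 1,0,-0.6,-0.2,0,0,-0.17, 1,0,-1,-0.2,0,0,-0.25, 1,0,-1,-0.2,0,0,-0.34, 1,0,-1,-0.2,0,0,-0.34, 1,0,-1,-0.2,0,0,-0.34]' >/dev/null
python3 -c "
from m import *
stt();print(go([.4966,-.1020,.26],np.radians(113)))"
```

```text
26.9 [ 0.4948 -0.0504  0.2534] x [-0.922 -0.388  0.001] y [-0.388  0.922  0.002] z [-0.002  0.001 -1.   ] F [-0.1  0.6  0. ] op 1.0006343371073019 0.0 [ 0.74  0.75 -1.31  1.85  0.79  1.19  1.12]
[array([ 0.122, -0.322, -0.044]), array([ 0.001, -0.001, -0.002]), array([-1.000e-03, -2.000e-03,  1.998e+00])]
```

```bash
python3 -m pendant '[1,0.12,-0.32,0,0,0,0, 1,0.12,-0.32,0,0,0,0, 1,0.12,-0.32,0,0,0,0]' >/dev/null
cat >> m.py <<'E'
def marks(s,e,z=.055,radii=np.arange(.042,.0605,.001)):
    g=s['img'].max(2).astype(np.float32);a=np.radians(np.arange(0,360,.5))
    q=np.array([[proj(s,[e[0]+k*np.cos(t),e[1]+k*np.sin(t),z]) for t in a] for k in radii],np.float32)
    P=cv2.remap(g,q[...,0],q[...,1],cv2.INTER_LINEAR)
    return a,P
def dark(a,P,radii,lo,hi,th=100):
    k=(radii>=lo)&(radii<=hi);m=(P[k]<th).mean(0)>.6
    d=np.flatnonzero(np.diff(np.r_[0,m.astype(int),0]));return [(np.degrees(a[i]).round(1),np.degrees(a[j-1]).round(1)) for i,j in zip(d[::2],d[1::2])]
E
python3 - <<'E'
from m import *
stt();w=snap('wrist','w13');t=snap('top','t13')
p=proj(w,[.4966,-.102,.054]);print(p,w['img'].shape)
e,ax=dial(w,p,90);print('dial',e,ax)
R_=np.arange(.030,.0605,.001);a,P=marks(w,e,radii=R_)
for lo,hi in((.032,.038),(.038,.043),(.044,.050),(.05,.056)): print(lo,dark(a,P,R_,lo,hi))
E
```

```text
27.2 [ 0.4975 -0.1018  0.2541] x [-0.922 -0.388  0.   ] y [-0.388  0.922  0.001] z [-0.001  0.001 -1.   ] F [-0.4  0.6  0.8] op 0.9979756158372399 0.0 [ 0.83  0.77 -1.32  1.82  0.8   1.22  1.23]
[317.17255457 207.30813988] (480, 640, 3)
dial [ 0.49618551 -0.10238832] (0.12245579063892365, 0.12311599403619766)
0.032 [(np.float64(8.5), np.float64(32.0)), (np.float64(141.0), np.float64(146.5))]
0.038 [(np.float64(141.5), np.float64(146.0))]
0.044 [(np.float64(142.0), np.float64(146.0)), (np.float64(196.0), np.float64(203.5))]
0.05 [(np.float64(196.0), np.float64(203.0))]
```

The needle is at 144.0° and the broad zero mark at 199.7°, so the knob needs 55.7° clockwise. Descending onto the knob bar.

```bash
python3 -m pendant '[0.6,0,0,0.2,0,0,0.034, 0.6,0,0,0.5,0,0,0.034, 0.6,0,0,0.8,0,0,0.034, 0.6,0,0,0.8,0,0,0.034, 0.6,0,0,0.8,0,0,0.034]' 20 >/dev/null
python3 -c "
from m import *
stt();print(go([.4962,-.1024,.040],np.radians(109.7)))"
```

```text
27.8 [ 0.4978 -0.1006  0.1355] x [-0.94  -0.342 -0.001] y [-0.342  0.94   0.001] z [ 0.     0.001 -1.   ] F [0.2 0.3 1. ] op 0.6030683010243472 0.0 [ 0.75  0.91 -1.17  1.96  1.01  1.02  1.01]
[array([ 0.015, -0.008,  0.636]), array([0.001, 0.   , 0.004]), array([-1.000e-03,  1.000e-03, -1.996e+00])]
```

```bash
python3 -m pendant '[0.6,0.015,-0.008,0.2,0,0,0, 0.6,0.015,-0.008,0.4,0,0,0, 0.6,0.015,-0.008,0.55,0,0,0, 0.6,0.015,-0.008,0.63,0,0,0, 0.6,0.015,-0.008,0.63,0,0,0]' 
python3 -m pendant '[0,0,0,0,0,0,0, 0,0,0,0,0,0,0, 0,0,0,0,0,0,0, 0,0,0,0,0,0,0, 0,0,0,0,0,0,0, 0,0,0,0,0,0,0, 0,0,0,0,0,0,0, 0,0,0,0,0,0,0]' 20
python3 -c "
from m import *
stt()"
```

```text
clock: 28.3
tool_pos: [0.4966, -0.1039, 0.0408]
eef_rot: [-0.173, 0.985, -0.0, 0.001]
contact_force: [-0.4, -0.7, 0.8]
opening: 0.599
finger_force: 0.0
clock: 29.1
tool_pos: [0.4959, -0.1044, 0.0403]
eef_rot: [-0.173, 0.985, -0.0, 0.0]
contact_force: [-0.3, -0.6, 4.6]
opening: 0.161
finger_force: 20.0
29.1 [ 0.4959 -0.1044  0.0403] x [-0.94 -0.34 -0.  ] y [-0.34  0.94 -0.  ] z [ 0. -0. -1.] F [-0.3 -0.6  4.6] op 0.16123381066603482 19.996293098665774 [ 0.69  1.04 -1.04  2.02  1.23  0.91  0.85]
```

```bash
python3 -m pendant '[0,-0.006,0.01,0,0,0,0.08, 0,-0.006,0.01,0,0,0,0.16, 0,-0.006,0.01,0,0,0,0.24, 0,-0.006,0.01,0,0,0,0.32, 0,-0.006,0.01,0,0,0,0.4, 0,-0.006,0.01,0,0,0,0.48, 0,-0.006,0.01,0,0,0,0.56, 0,-0.006,0.01,0,0,0,0.62, 0,-0.006,0.01,0,0,0,0.62, 0,-0.006,0.01,0,0,0,0.62, 0,-0.006,0.01,0,0,0,0.62]'
python3 - <<'E'
from m import *
stt();w=snap('wrist','w14')
e=(.4962,-.1024);R_=np.arange(.030,.0605,.001);a,P=marks(w,e,radii=R_)
for lo,hi in((.032,.038),(.038,.043),(.044,.050),(.05,.056)): print(lo,dark(a,P,R_,lo,hi))
E
```

```text
clock: 30.2
tool_pos: [0.496, -0.1035, 0.0403]
eef_rot: [0.307, 0.952, -0.001, 0.0]
contact_force: [-1.1, -3.2, 7.5]
opening: 0.156
finger_force: 20.0
30.2 [ 0.496  -0.1035  0.0403] x [-0.811  0.585 -0.001] y [ 0.585  0.811 -0.001] z [-0.    -0.002 -1.   ] F [-1.1 -3.2  7.5] op 0.15571140506731784 19.99834991293028 [ 0.63  0.98 -0.9   2.02  1.17  0.79 -0.07]
0.032 [(np.float64(0.0), np.float64(38.5)), (np.float64(141.0), np.float64(141.0)), (np.float64(143.0), np.float64(143.5)), (np.float64(145.5), np.float64(147.0)), (np.float64(249.5), np.float64(359.5))]
0.038 [(np.float64(0.0), np.float64(12.5)), (np.float64(16.0), np.float64(40.5)), (np.float64(141.5), np.float64(141.5)), (np.float64(146.0), np.float64(146.5)), (np.float64(248.0), np.float64(272.5)), (np.float64(278.5), np.float64(312.0)), (np.float64(319.0), np.float64(321.5)), (np.float64(326.0), np.float64(326.0)), (np.float64(327.5), np.float64(329.5)), (np.float64(336.5), np.float64(359.5))]
0.044 [(np.float64(0.0), np.float64(6.5)), (np.float64(14.5), np.float64(42.5)), (np.float64(140.0), np.float64(141.0)), (np.float64(146.5), np.float64(148.5)), (np.float64(246.0), np.float64(274.0)), (np.float64(283.0), np.float64(294.0)), (np.float64(295.0), np.float64(297.0)), (np.float64(299.5), np.float64(299.5)), (np.float64(339.0), np.float64(359.5))]
0.05 [(np.float64(0.0), np.float64(4.0)), (np.float64(9.5), np.float64(44.0)), (np.float64(53.5), np.float64(54.5)), (np.float64(140.5), np.float64(141.5)), (np.float64(146.5), np.float64(147.5)), (np.float64(233.5), np.float64(234.5)), (np.float64(244.5), np.float64(279.0)), (np.float64(341.5), np.float64(359.5))]
```

The zero mark (140–148°) is now centred on the needle at 144°. Letting go, then checking.

```bash
python3 -m pendant '[0.6,0,0,0,0,0,0, 0.6,0,0,0,0,0,0, 0.6,0,0,0,0,0,0, 0.6,0,0,0,0,0,0, 0.6,0,0,0,0,0,0, 0.6,0,0,0,0,0,0, 0.6,0,0,-0.2,0,0,0, 0.6,0,0,-0.5,0,0,0, 0.6,0,0,-0.8,0,0,0, 0.6,0,0,-1,0,0,0, 0.6,0,0,-1,0,0,0, 0.6,0,0,-1,0,0,0]'
python3 - <<'E'
from m import *
stt();w=snap('wrist','w15')
e=(.4962,-.1024);R_=np.arange(.030,.0605,.001);a,P=marks(w,e,radii=R_)
for lo,hi in((.032,.038),(.038,.043),(.044,.050),(.05,.052),(.053,.057)): print(lo,[(float(x),float(y)) for x,y in dark(a,P,R_,lo,hi,120)])
i=slice(270,306);
for k in(6,10,15,19,22,25): print(R_[k].round(3),P[k,i].astype(int).tolist())
print(proj(w,[.4962,-.1024,.054]))
E
```

```text
clock: 31.45
tool_pos: [0.496, -0.103, 0.1901]
eef_rot: [0.308, 0.951, -0.0, 0.0]
contact_force: [0.4, -0.1, -0.4]
opening: 0.6
finger_force: 0.0
31.45 [ 0.496  -0.103   0.1901] x [-0.81   0.587 -0.001] y [ 0.587  0.81  -0.   ] z [ 0.001 -0.001 -1.   ] F [ 0.4 -0.1 -0.4] op 0.5995240865661222 0.0 [ 0.74  0.77 -1.1   1.91  0.83  1.    0.2 ]
0.032 [(141.0, 147.5), (311.0, 337.0)]
0.038 [(141.5, 147.0), (315.0, 333.0)]
0.044 [(140.0, 149.0)]
0.05 [(140.0, 148.5)]
0.053 [(54.0, 54.5), (140.5, 147.5), (233.0, 234.5), (264.0, 264.0)]
0.036 [224, 224, 224, 225, 225, 225, 222, 220, 209, 183, 158, 135, 117, 99, 91, 93, 94, 94, 94, 94, 93, 91, 90, 95, 104, 113, 129, 146, 164, 167, 167, 166, 167, 167, 168, 166]
0.04 [224, 224, 224, 224, 224, 225, 225, 223, 220, 209, 181, 153, 131, 111, 91, 92, 93, 94, 94, 94, 92, 91, 90, 100, 111, 126, 145, 165, 167, 166, 164, 164, 164, 163, 161, 160]
0.045 [224, 224, 224, 224, 225, 227, 220, 212, 172, 98, 43, 57, 74, 84, 93, 97, 96, 95, 95, 95, 94, 94, 91, 85, 77, 62, 46, 69, 96, 122, 148, 167, 169, 171, 184, 201]
0.049 [225, 225, 225, 225, 225, 226, 228, 223, 215, 163, 81, 46, 65, 81, 90, 98, 96, 95, 95, 96, 96, 96, 90, 84, 69, 49, 56, 89, 120, 148, 171, 178, 188, 207, 225, 226]
0.052 [224, 225, 225, 225, 225, 225, 227, 228, 220, 207, 125, 37, 57, 78, 88, 99, 98, 97, 97, 97, 96, 96, 89, 82, 65, 48, 94, 136, 169, 203, 205, 207, 215, 227, 227, 225]
0.055 [224, 224, 224, 224, 224, 224, 225, 227, 225, 217, 167, 70, 33, 39, 42, 44, 44, 44, 44, 44, 44, 43, 42, 42, 50, 73, 126, 173, 215, 230, 227, 225, 224, 224, 224, 224]
[318.40131944 221.74678017]
```

The needle centre (144.1°) and mark centre (144.1°) agree, and the knob is free. Next is the hood: raise, square the tool to the scale, and check the tab's location.

```bash
python3 -m pendant '[0,0,0,-0.3,0,0,-0.08, 0,0,0,-0.53,0,0,-0.16, 0,0,0,-0.53,0,0,-0.24, 0,0,0,-0.53,0,0,-0.313, 0,0,0,-0.53,0,0,-0.313, 0,0,0,-0.53,0,0,-0.313]' 20 >/dev/null
python3 - <<'E'
from m import *
stt()
im=cv2.imread('pics/top0.png');s=snap('top');w=snap('wrist','w16')
hin=np.array([.5953,-.116,.05]);yaw=np.radians(-7.8);X=np.array([np.cos(yaw),np.sin(yaw),0]);Z=np.array([0,0,1.])
g=im[150:185,330:380].max(2);m=(g<70).astype(np.uint8);n,l,st,ce=cv2.connectedComponentsWithStats(m);print(st[1:],ce[1:]+[330,150])
for th in(1.55,1.6,1.65,1.7,1.75):
    P=hin+.189*(-np.cos(th)*X+np.sin(th)*Z)+.03*(np.sin(th)*X+np.cos(th)*Z);print(th,proj(s,P).round(1),P.round(3))
print(go([*(hin+.097*X)[:2],.27],np.radians(82.2)))
E
```

```text
32.1 [ 0.4954 -0.1027  0.2682] x [-0.991  0.137  0.003] y [0.137 0.991 0.   ] z [-0.002  0.001 -1.   ] F [ 0.4 -0.6 -0.4] op 0.08041615226849956 0.0 [ 0.83  0.74 -1.31  1.81  0.76  1.22  0.73]
[[17 18 16  5 62]] [[354.5        169.93548387]]
1.55 [352.5 180.9] [ 0.621 -0.12   0.24 ]
1.6 [352.9 177.6] [ 0.63  -0.121  0.238]
1.65 [353.3 174.3] [ 0.64  -0.122  0.236]
1.7 [353.7 171.2] [ 0.649 -0.123  0.234]
1.75 [354.1 168.2] [ 0.658 -0.125  0.231]
[array([-1.317,  0.003, -0.01 ]), array([-0.   , -0.001, -0.   ]), array([-1.e-03,  0.e+00,  2.e+00])]
```

The tab at top-view px (354.5,170) gives a hood angle of about 1.72. Going behind it.

```bash
python3 -m pendant '[0,-0.3,0,0,0,0,0, 0,-0.6,0,0,0,0,0, 0,-0.9,0,0,0,0,0, 0,-0.9,0,0,0,0,0]' >/dev/null; python3 -m pendant '[0,-0.2,0,0,0,0,0, 0,-0.42,0,0,0,0,0, 0,-0.42,0,0,0,0,0, 0,-0.42,0,0,0,0,0]'
python3 - <<'E'
from m import *
stt();st=r.get_state();M=R.from_quat(st['eef_rot']).as_matrix();p=np.array(st['tool_pos'])
hin=np.array([.5953,-.116,.05]);yaw=np.radians(-7.8);X=np.array([np.cos(yaw),np.sin(yaw),0]);Z=np.array([0,0,1.])
def tcp(th,L=.197,h=.0345): return hin+L*(-np.cos(th)*X+np.sin(th)*Z)+h*(np.sin(th)*X+np.cos(th)*Z)+.009*X-.031*Z
print('down',(M.T@(hin+.097*X+(.202-.05)*Z-p)/.15).round(3))
for th in(1.72,1.6,1.5,1.4,1.3,1.2,1.1,1.0,.9,.8,.7,.6,.5,.4,.3,.2,.1,0): 
    d=tcp(th)-hin; print(th,'X %.4f zrep %.4f'%(d@X,d[2]+.05),(M.T@(tcp(th)-p)/.15).round(3))
E
```

```text
clock: 33.0
tool_pos: [0.6916, -0.1285, 0.269]
eef_rot: [0.067, 0.998, 0.0, -0.001]
contact_force: [0.3, 0.5, -0.8]
opening: 0.003
finger_force: 0.0
33.0 [ 0.6916 -0.1285  0.269 ] x [-0.991  0.135  0.001] y [0.135 0.991 0.   ] z [-0.001  0.    -1.   ] F [ 0.3  0.5 -0.8] op 0.0033509442866363113 0.0 [ 0.57  0.95 -1.17  1.18  0.85  1.5   0.98]
down [ 0.    -0.005  0.447]
1.72 X 0.0724 zrep 0.2087 [ 0.164 -0.004  0.402]
1.6 X 0.0492 zrep 0.2149 [ 0.319 -0.004  0.361]
1.5 X 0.0295 zrep 0.2179 [ 0.451 -0.004  0.341]
1.4 X 0.0095 zrep 0.2190 [ 0.584 -0.004  0.334]
1.3 X -0.0105 zrep 0.2180 [ 0.717 -0.004  0.341]
1.2 X -0.0302 zrep 0.2151 [ 0.849 -0.004  0.361]
1.1 X -0.0496 zrep 0.2102 [ 0.978 -0.004  0.393]
1.0 X -0.0684 zrep 0.2034 [ 1.103 -0.003  0.439]
0.9 X -0.0864 zrep 0.1948 [ 1.223 -0.003  0.497]
0.8 X -0.1035 zrep 0.1844 [ 1.337 -0.003  0.566]
0.7 X -0.1194 zrep 0.1723 [ 1.443 -0.003  0.647]
0.6 X -0.1341 zrep 0.1587 [ 1.541 -0.003  0.737]
0.5 X -0.1473 zrep 0.1437 [ 1.629 -0.003  0.837]
0.4 X -0.1590 zrep 0.1275 [ 1.706 -0.003  0.946]
0.3 X -0.1690 zrep 0.1102 [ 1.773 -0.003  1.061]
0.2 X -0.1772 zrep 0.0920 [ 1.827 -0.003  1.183]
0.1 X -0.1836 zrep 0.0730 [ 1.87  -0.003  1.309]
0 X -0.1880 zrep 0.0535 [ 1.899 -0.003  1.439]
```

```bash
python3 -m pendant '[0,0,0,0.3,0,0,0, 0,0,0,0.42,0,0,0, 0,0.1,0,0.42,0,0,0, 0,0.2,0,0.4,0,0,0, 0,0.32,0,0.38,0,0,0, 0,0.45,0,0.36,0,0,0]'
python3 -m pendant '[0,0.13,0,-0.01,0,0,0, 0,0.26,0,0,0,0,0, 0,0.4,0,0.02,0,0,0, 0,0.52,0,0.055,0,0,0]'
python3 - <<'E'
from m import *
stt();st=r.get_state();p=np.array(st['tool_pos'])
s=snap('top','t17')
g=s['img'].max(2)
hin=np.array([.5953,-.116,.05]);yaw=np.radians(-7.8);X=np.array([np.cos(yaw),np.sin(yaw),0])
print((p-hin)@X,p[2])
E
```

```text
clock: 33.6
tool_pos: [0.6241, -0.1207, 0.2156]
eef_rot: [0.068, 0.998, -0.0, 0.0]
contact_force: [2.4, -0.3, -1.2]
opening: 0.006
finger_force: 0.8
clock: 34.0
tool_pos: [0.5466, -0.1101, 0.208]
eef_rot: [0.068, 0.998, -0.001, 0.0]
contact_force: [1.0, -1.9, 1.4]
opening: 0.0
finger_force: 0.8
34.0 [ 0.5466 -0.1101  0.208 ] x [-0.991  0.135 -0.001] y [ 0.135  0.991 -0.001] z [ 0.001 -0.001 -1.   ] F [ 1.  -1.9  1.4] op 5.74709697880848e-05 0.7699117477750406 [ 0.75  0.86 -1.22  1.74  0.88  1.19  0.71]
-0.04904223416336677 0.2079597740851937
```

```bash
python3 -m pendant '[0,0.125,0,0.046,0,0,0, 0,0.245,0,0.104,0,0,0, 0,0.36,0,0.173,0,0,0, 0,0.465,0,0.254,0,0,0, 0,0.563,0,0.344,0,0,0, 0,0.65,0,0.444,0,0,0]'
python3 - <<'E'
from m import *
st=r.get_state();p=np.array(st['tool_pos']);stt()
hin=np.array([.5953,-.116,.05]);yaw=np.radians(-7.8);X=np.array([np.cos(yaw),np.sin(yaw),0]);Z=np.array([0,0,1.])
print((p-hin)@X,p[2])
def P(th,L,h): return hin+L*(-np.cos(th)*X+np.sin(th)*Z)+h*(np.sin(th)*X+np.cos(th)*Z)
# tab corners expected in side view for theta; darkness around
s=snap('side');g=s['img'].max(2).astype(int);Y=np.array([-X[1],X[0],0])
for th in np.arange(.2,1.8,.1):
    q=[proj(s,P(th,L,.0345)+Y*y) for L in(.186,.199) for y in(-.022,.022)]
    print(round(th,1),[(int(u[0]),int(u[1]),g[int(u[1]),int(u[0])]) for u in q])
E
```

```text
clock: 34.65
tool_pos: [0.4508, -0.0969, 0.1408]
eef_rot: [0.068, 0.998, -0.0, 0.0]
contact_force: [0.9, 0.1, -0.1]
opening: 0.006
finger_force: 0.4
34.65 [ 0.4508 -0.0969  0.1408] x [-0.991  0.135 -0.001] y [ 0.135  0.991 -0.001] z [ 0.001 -0.001 -1.   ] F [ 0.9  0.1 -0.1] op 0.005932627768353104 0.36043538013473153 [ 0.78  0.86 -1.18  2.09  1.02  0.96  0.45]
-0.14572905896230504 0.14080145672010907
0.2 [(289, 251, np.int64(122)), (283, 242, np.int64(111)), (284, 251, np.int64(141)), (279, 242, np.int64(119))]
0.3 [(292, 244, np.int64(87)), (286, 236, np.int64(106)), (287, 244, np.int64(90)), (281, 236, np.int64(106))]
0.4 [(295, 238, np.int64(129)), (289, 230, np.int64(121)), (291, 238, np.int64(116)), (285, 229, np.int64(135))]
0.5 [(299, 232, np.int64(20)), (293, 224, np.int64(27)), (295, 231, np.int64(20)), (289, 223, np.int64(143))]
0.6 [(303, 227, np.int64(116)), (297, 218, np.int64(35)), (299, 225, np.int64(30)), (293, 217, np.int64(24))]
0.7 [(308, 221, np.int64(44)), (302, 213, np.int64(33)), (305, 219, np.int64(30)), (298, 211, np.int64(30))]
0.8 [(314, 216, np.int64(35)),
[... 390 characters left out ...]
3, 193, np.int64(171))]
1.2 [(339, 201, np.int64(108)), (332, 193, np.int64(114)), (337, 197, np.int64(109)), (330, 190, np.int64(117))]
1.3 [(345, 199, np.int64(113)), (338, 191, np.int64(127)), (344, 195, np.int64(122)), (337, 187, np.int64(181))]
1.4 [(352, 197, np.int64(96)), (345, 189, np.int64(175)), (351, 193, np.int64(103)), (344, 185, np.int64(175))]
1.5 [(359, 196, np.int64(139)), (351, 188, np.int64(149)), (358, 192, np.int64(134)), (351, 184, np.int64(118))]
1.6 [(365, 195, np.int64(136)), (358, 188, np.int64(136)), (365, 191, np.int64(138)), (358, 184, np.int64(139))]
1.7 [(371, 196, np.int64(139)), (364, 188, np.int64(140)), (372, 191, np.int64(152)), (364, 184, np.int64(144))]
```

The tab is at θ≈0.5, following as planned. Pushing on down.

```bash
python3 -m pendant '[0,0.06,0,0.12,0,0,0, 0,0.13,0,0.24,0,0,0, 0,0.185,0,0.36,0,0,0, 0,0.23,0,0.48,0,0,0, 0,0.25,0,0.55,0,0,0]'
python3 -m pendant '[0,0.005,0,0.03,0,0,0, 0,0.005,0,0.03,0,0,0]'
python3 -c "
from m import *
stt();p=np.array(r.get_state()['tool_pos']);print((p[:2]-[.5953,-.116])@[.9907,-.1357])"
```

```text
clock: 35.2
tool_pos: [0.4118, -0.0918, 0.0574]
eef_rot: [0.067, 0.998, -0.001, -0.002]
contact_force: [0.1, -0.0, -0.3]
opening: 0.006
finger_force: 0.0
clock: 35.4
tool_pos: [0.4123, -0.0916, 0.0534]
eef_rot: [0.068, 0.998, -0.0, -0.001]
contact_force: [-6.1, 0.6, -0.2]
opening: 0.014
finger_force: 2.4
35.4 [ 0.4123 -0.0916  0.0534] x [-0.991  0.135  0.003] y [ 0.135  0.991 -0.001] z [-0.003 -0.    -1.   ] F [-6.1  0.6 -0.2] op 0.013579916307122089 2.42601552978158 [ 0.71  0.97 -1.05  2.26  1.33  0.83  0.15]
-0.1846340790073851
```

Side force from the hood's front wall; I'll back off 4 mm towards the robot and press down in small steps.

```bash
python3 -m pendant '[0,0.03,0,-0.01,0,0,0, 0,0.03,0,-0.01,0,0,0]'; python3 -m pendant '[0,0,0,0.03,0,0,0, 0,0,0,0.03,0,0,0]'; python3 -m pendant '[0,0,0,0.02,0,0,0, 0,0,0,0.02,0,0,0]'
python3 - <<'E'
from m import *
stt();p=np.array(r.get_state()['tool_pos'])
hin=np.array([.5953,-.116,.05]);yaw=np.radians(-7.8);X=np.array([np.cos(yaw),np.sin(yaw),0]);Z=np.array([0,0,1.]);Y=np.array([-X[1],X[0],0])
print((p-hin)@X)
def P(th,L,h): return hin+L*(-np.cos(th)*X+np.sin(th)*Z)+h*(np.sin(th)*X+np.cos(th)*Z)
s=snap('side','s18');g=s['img'].max(2).astype(int)
for th in np.arange(-.1,.6,.05):
    q=[proj(s,P(th,L,.0345)+Y*y) for L in(.186,.199) for y in(-.022,.022)]
    print(round(th,2),[(int(u[0]),int(u[1]),int(g[int(u[1]),int(u[0])])) for u in q])
E
```

```text
clock: 35.6
tool_pos: [0.4103, -0.0908, 0.0561]
eef_rot: [0.068, 0.998, -0.0, 0.001]
contact_force: [-0.1, 1.2, 0.2]
opening: 0.004
finger_force: 0.0
clock: 35.8
tool_pos: [0.4109, -0.0908, 0.0523]
eef_rot: [0.067, 0.998, -0.001, 0.002]
contact_force: [-0.6, -1.6, 17.5]
opening: 0.006
finger_force: 9.0
clock: 36.0
tool_pos: [0.411, -0.0909, 0.0519]
eef_rot: [0.067, 0.998, -0.002, 0.003]
contact_force: [-7.9, -5.3, 52.1]
opening: 0.002
finger_force: 26.1
36.0 [ 0.411  -0.0909  0.0519] x [-0.991  0.133 -0.007] y [ 0.133  0.991 -0.004] z [ 0.007 -0.004 -1.   ] F [-7.9 -5.3 52.1] op 0.002341451714288652 26.144365766085684 [ 0.7   0.97 -1.05  2.27  1.36  0.83  0.11]
-0.18600416305819958
-0.1 [(285, 269, 91), (279, 260, 27), (281, 270, 96), (275, 261, 149)]
-0.05 [(285, 266, 28), (280, 257, 28), (281, 267, 77), (275, 258, 85)]
0.0 [(286, 263, 16), (280, 254, 25), (281, 264, 28), (275, 255, 99)]
0.05 [(286, 260, 30), (281, 251, 29), (282, 261, 26), (276, 252, 127)]
0.1 [(287, 257, 32), (281, 248, 28), (282, 258, 37), (277, 249, 75)]
0.15 [(288, 254, 38), (282, 245, 36), (283, 254, 40), (278, 245, 66)]
0.2 [(289, 251, 31), (283, 242, 35), (284, 251, 36), (279, 242, 57)]
0.25 [(290, 248, 35), (284, 239, 33), (286, 248, 34), (280, 239, 35)]
0.3 [(292, 244, 30), (286, 236, 33), (287, 244, 38), (281, 236, 27)]
0.35 [(293, 241, 32), (287, 233, 27), (289, 241, 31), (283, 232, 35)]
0.4 [(295, 238, 26), (289, 230, 36), (291, 238, 27), (285, 229, 34)]
0.45 [(297, 235, 45), (291, 227, 34), (292, 235, 42), (286, 226, 32)]
0.5 [(299, 232, 174), (293, 224, 50), (295, 231, 70), (289, 223, 29)]
0.55 [(301, 230, 159), (295, 221, 130), (297, 228, 136), (291, 220, 32)]
```

A hard stop at the expected height (rep 0.052, true ≈0.084), so the hood is on its stop. Lifting away and verifying.

```bash
python3 -m pendant '[0,0,0,-0.05,0,0,0, 0,0.02,0,-0.2,0,0,0, 0,0.02,0,-0.5,0,0,0, 0,0.02,0,-0.9,0,0,0, 0,0.2,0,-0.95,0,0,0, 0,0.3,0,-0.95,0,0,0, 0,0.3,0,-0.95,0,0,0, 0,0.3,0,-0.95,0,0,0]'
python3 - <<'E'
from m import *
stt()
hin=np.array([.5953,-.116,.05]);yaw=np.radians(-7.8);X=np.array([np.cos(yaw),np.sin(yaw),0]);Z=np.array([0,0,1.]);Y=np.array([-X[1],X[0],0])
def P(th,L,h): return hin+L*(-np.cos(th)*X+np.sin(th)*Z)+h*(np.sin(th)*X+np.cos(th)*Z)
for n in('side','wrist','top'):
    s=snap(n,n+'19');g=s['img'].max(2)
    pr={th:proj(s,P(th,.189,.0345)).round(1).tolist() for th in(-.02,0,.03,.06,.1,.2)}
    u=np.array(pr[0]).astype(int);b=18 if n!='wrist' else 60
    if not(b<u[0]<640-b and b<u[1]<480-b): print(n,'out',u);continue
    m=(g[u[1]-b:u[1]+b,u[0]-b:u[0]+b]<55).astype(np.uint8);k,l,st,ce=cv2.connectedComponentsWithStats(m)
    print(n,pr);
    for i in range(1,k):
        if st[i,4]>15: print('  blob',st[i].tolist(),(ce[i]+u-b).round(1))
s=snap('wrist');t=snap('top')
R_=np.arange(.030,.0605,.001);a,Q=marks(s,(.4962,-.1024),radii=R_)
for lo,hi in((.038,.043),(.044,.050)): print(lo,[(float(x),float(y)) for x,y in dark(a,Q,R_,lo,hi,135)])
strip(t,.03,(130,200,235,300))
E
```

```text
clock: 36.85
tool_pos: [0.3654, -0.085, 0.1903]
eef_rot: [0.068, 0.998, -0.0, 0.001]
contact_force: [0.1, -0.6, -0.7]
opening: 0.001
finger_force: 0.0
36.85 [ 0.3654 -0.085   0.1903] x [-0.991  0.135 -0.001] y [ 0.135  0.991 -0.   ] z [ 0.001 -0.    -1.   ] F [ 0.1 -0.6 -0.7] op 0.0012879629658375513 0.0 [ 0.88  0.68 -1.28  2.26  0.9   0.88  0.45]
side {-0.02: [282.1, 260.4], 0: [282.3, 259.2], 0.03: [282.6, 257.4], 0.06: [283.0, 255.5], 0.1: [283.6, 253.0], 0.2: [285.5, 246.8]}
  blob [13, 14, 14, 13, 114] [283.8 260.8]
wrist {-0.02: [317.2, 272.9], 0: [317.2, 275.1], 0.03: [317.2, 278.7], 0.06: [317.2, 282.6], 0.1: [317.2, 288.2], 0.2: [317.1, 304.6]}
  blob [0, 45, 120, 75, 6237] [316.9 303.6]
top {-0.02: [339.2, 267.1], 0: [339.3, 266.8], 0.03: [339.4, 266.2], 0.06: [339.5, 265.6], 0.1: [339.7, 264.7], 0.2: [340.2, 262.0]}
0.038 [(0.0, 56.5), (73.5, 286.0), (299.5, 359.5)]
0.044 [(0.0, 44.0), (52.5, 298.5), (307.0, 353.0), (355.5, 359.5)]
strip [array([0.4932, 0.3661]), array([0.0219, 0.0375]), np.float64(79.1603)] pxbb [181 232] [188 245]
```

In the side view the tab is at (283.8,260.8), which matches θ = 0. Nothing is touched and the tool is clear, so I'm handing in.

```bash
python3 -c "
from plant import r
print(r.finish_job())"
```

```text
the job is handed in; nothing more can be done
None
```

I handed the job in at about 37 s: strip flat on the cork mat, tray centred on the platform within about 2 mm, zero mark on the needle (both at 144.1°), and hood pushed down to its stop. I did not re-check the dial through the closed hood.

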